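Salt jars and washed cups

TASK

Put away the salt jars and washed cups on the drying mat: lift each sealed jar just clear to judge its weight, and stand the ones more than half full in the square wooden tray and the ones less than half full upright in the round tin for refilling (one within about 50 g of half full may go in either). Hang every cup mouth-down on a draining peg of its own, gently pushed home so that its closed end rests on the peg's tip. Leave everything else on the counter where it is.

Things in the scene. Friction and masses are not known exactly. Their poses are not given: they have to be found in the camera images.
- wood_tray: square wooden tray with low walls and a dark wire handle on two opposite sides, fixed to the counter, 190 x 190 mm outside, 176 mm inside; walls 25 mm high (handles to 50 mm), floor 7 mm thick. Origin at the centre of its underside, z up, x and y along its sides (the handles are on the -x and +x sides). For jars at least half full. It and the round tin may swap sides of the counter.
- round_tin: round steel baking tin, fixed to the counter, 204 mm across, 190 mm inside at the floor, rim 22 mm high, floor 5 mm thick. Origin at the centre of its underside. For jars less than half full.
- jar_1_c (a point): sealed upright steel salt jar with a wooden lid, a plain cylinder 62 mm across and 78 mm tall; the lid is the top 20 mm. All jars look alike. This point is its centre, 39 mm above its underside, z along its axis. Weighs 0.16 kg when empty and 0.44 kg when full, anything between; half full is 0.30 kg. One of the four may be absent.
- jar_2_c (a point): sealed upright steel salt jar with a wooden lid, a plain cylinder 62 mm across and 78 mm tall; the lid is the top 20 mm. All jars look alike. This point is its centre, 39 mm above its underside, z along its axis. Weighs 0.16 kg when empty and 0.44 kg when full, anything between; half full is 0.30 kg. One of the four may be absent.
- jar_3_c (a point): sealed upright steel salt jar with a wooden lid, a plain cylinder 62 mm across and 78 mm tall; the lid is the top 20 mm. All jars look alike. This point is its centre, 39 mm above its underside, z along its axis. Weighs 0.16 kg when empty and 0.44 kg when full, anything between; half full is 0.30 kg. One of the four may be absent.
- jar_4_c (a point): sealed upright steel salt jar with a wooden lid, a plain cylinder 62 mm across and 78 mm tall; the lid is the top 20 mm. All jars look alike. This point is its centre, 39 mm above its underside, z along its axis. Weighs 0.16 kg when empty and 0.44 kg when full, anything between; half full is 0.30 kg. One of the four may be absent.
- cup_1_c (a point): white ceramic cup without a handle, standing mouth-down on the counter: 62 mm across at the mouth, 58 mm at its closed end, 76 mm tall, wall 4 mm, closed end 5 mm thick, 0.13 to 0.21 kg. This point is its centre, 38 mm from either end; z points from the mouth to the closed end (up while mouth-down). One of the three may be absent.
- cup_2_c (a point): white ceramic cup without a handle, standing mouth-down on the counter: 62 mm across at the mouth, 58 mm at its closed end, 76 mm tall, wall 4 mm, closed end 5 mm thick, 0.13 to 0.21 kg. This point is its centre, 38 mm from either end; z points from the mouth to the closed end (up while mouth-down). One of the three may be absent.
- cup_3_c (a point): white ceramic cup without a handle, standing mouth-down on the counter: 62 mm across at the mouth, 58 mm at its closed end, 76 mm tall, wall 4 mm, closed end 5 mm thick, 0.13 to 0.21 kg. This point is its centre, 38 mm from either end; z points from the mouth to the closed end (up while mouth-down). One of the three may be absent.
- peg_1: steel draining peg of the rack, a round rod 12 mm thick with a rounded tip, leaning 0.5 rad from upright towards the robot's side of the rack. Origin at its foot, 40 mm above the counter, z along the peg towards its tip 98 mm away; y along the row of pegs (100 mm apart), x away from the robot and up. A cup hung home rests with its closed end on the tip and its wall on the peg, parallel with it; its mouth then stays about 27 mm short of the peg's foot.
- peg_1_tip (a point): the very tip of this peg, 98 mm from its foot
- peg_2: steel draining peg of the rack, a round rod 12 mm thick with a rounded tip, leaning 0.5 rad from upright towards the robot's side of the rack. Origin at its foot, 40 mm above the counter, z along the peg towards its tip 98 mm away; y along the row of pegs (100 mm apart), x away from the robot and up. A cup hung home rests with its closed end on the tip and its wall on the peg, parallel with it; its mouth then stays about 27 mm short of the peg's foot.
- peg_2_tip (a point): the very tip of this peg, 98 mm from its foot
- peg_3: steel draining peg of the rack, a round rod 12 mm thick with a rounded tip, leaning 0.5 rad from upright towards the robot's side of the rack. Origin at its foot, 40 mm above the counter, z along the peg towards its tip 98 mm away; y along the row of pegs (100 mm apart), x away from the robot and up. A cup hung home rests with its closed end on the tip and its wall on the peg, parallel with it; its mouth then stays about 27 mm short of the peg's foot.
- peg_3_tip (a point): the very tip of this peg, 98 mm from its foot
- rack: draining rack: steel drip plate 170 x 330 mm, 8 mm high (front lip 16 mm), with a wooden bar that carries the three pegs in a row. Fixed. Origin at the centre of the bar's foot line, on the counter.
- sponge: washing-up sponge, 90 x 60 x 28 mm, lying flat among the jars and cups. Not part of the job: leave it where it is.
- bowl: small low ceramic bowl, 110 mm across, 45 mm high. Not part of the job: leave it where it is.
- spoon: wooden spoon, 200 mm long, lying on the counter. Not part of the job: leave it where it is.
- soap: washing-up liquid bottle, 66 mm across, 170 mm tall. Not part of the job: leave it where it is.
- sauce: sauce bottle, 62 mm across, 200 mm tall. Not part of the job: leave it where it is.
Not all that is in view belongs to the job. What is shaped like the part that bears jar_3_c but green or red is not meant.

How it is judged:
At the end, for the whole second after the job is handed in: Jars upright, at rest: in the wooden tray (within 70 mm of its middle each way) only if over 0.25 kg, in the tin (within 75 mm of its middle) only if under 0.35 kg. Each cup at rest on a peg, within 0.5 rad of its direction, centre 45-82 mm up the peg and within 32 mm of its axis (angle between each of jar_1_c, jar_2_c, jar_3_c, jar_4_c's own z axis and vertical below 0.12 rad and linear speed of each of jar_1, jar_2, jar_3, jar_4, cup_1, cup_2, cup_3 below 0.03 m/s and ((x of jar_1_c in the frame of wood_tray between -0.07 and 0.07 m and y of jar_1_c in the frame of wood_tray between -0.07 and 0.07 m and z of jar_1_c in the frame of wood_tray below 0.053 m and contact force between jar_1 and wood_tray above 2.4525 N) or (horizontal distance between jar_1_c and round_tin below 0.075 m and z of jar_1_c in the frame of round_tin below 0.053 m and contact force between jar_1 and round_tin between 0.3 and 3.4335 N)) and ((x of jar_2_c in the frame of wood_tray between -0.07 and 0.07 m and y of jar_2_c in the frame of wood_tray between -0.07 and 0.07 m and z of jar_2_c in the frame of wood_tray below 0.053 m and contact force between jar_2 and wood_tray above 2.4525 N) or (horizontal distance between jar_2_c and round_tin below 0.075 m and z of jar_2_c in the frame of round_tin below 0.053 m and contact force between jar_2 and round_tin between 0.3 and 3.4335 N)) and ((x of jar_3_c in the frame of wood_tray between -0.07 and 0.07 m and y of jar_3_c in the frame of wood_tray between -0.07 and 0.07 m and z of jar_3_c in the frame of wood_tray below 0.053 m and contact force between jar_3 and wood_tray above 2.4525 N) or (horizontal distance between jar_3_c and round_tin below 0.075 m and z of jar_3_c in the frame of round_tin below 0.053 m and contact force between jar_3 and round_tin between 0.3 and 3.4335 N)) and ((x of jar_4_c in the frame of wood_tray between -0.07 and 0.07 m and y of jar_4_c in the frame of wood_tray between -0.07 and 0.07 m and z of jar_4_c in the frame of wood_tray below 0.053 m and contact force between jar_4 and wood_tray above 2.4525 N) or (horizontal distance between jar_4_c and round_tin below 0.075 m and z of jar_4_c in the frame of round_tin below 0.053 m and contact force between jar_4 and round_tin between 0.3 and 3.4335 N)) and angle between each of cup_1_c, cup_2_c, cup_3_c's own z axis and vertical below 1.2 rad and ((z of cup_1_c in the frame of peg_1 between 0.045 and 0.082 m and x of cup_1_c in the frame of peg_1 between -0.032 and 0.032 m and y of cup_1_c in the frame of peg_1 between -0.032 and 0.032 m and angle between the z axis of cup_1_c and the z axis of peg_1, either way round below 0.5 rad) or (z of cup_1_c in the frame of peg_2 between 0.045 and 0.082 m and x of cup_1_c in the frame of peg_2 between -0.032 and 0.032 m and y of cup_1_c in the frame of peg_2 between -0.032 and 0.032 m and angle between the z axis of cup_1_c and the z axis of peg_2, either way round below 0.5 rad) or (z of cup_1_c in the frame of peg_3 between 0.045 and 0.082 m and x of cup_1_c in the frame of peg_3 between -0.032 and 0.032 m and y of cup_1_c in the frame of peg_3 between -0.032 and 0.032 m and angle between the z axis of cup_1_c and the z axis of peg_3, either way round below 0.5 rad)) and ((z of cup_2_c in the frame of peg_1 between 0.045 and 0.082 m and x of cup_2_c in the frame of peg_1 between -0.032 and 0.032 m and y of cup_2_c in the frame of peg_1 between -0.032 and 0.032 m and angle between the z axis of cup_2_c and the z axis of peg_1, either way round below 0.5 rad) or (z of cup_2_c in the frame of peg_2 between 0.045 and 0.082 m and x of cup_2_c in the frame of peg_2 between -0.032 and 0.032 m and y of cup_2_c in the frame of peg_2 between -0.032 and 0.032 m and angle between the z axis of cup_2_c and the z axis of peg_2, either way round below 0.5 rad) or (z of cup_2_c in the frame of peg_3 between 0.045 and 0.082 m and x of cup_2_c in the frame of peg_3 between -0.032 and 0.032 m and y of cup_2_c in the frame of peg_3 between -0.032 and 0.032 m and angle between the z axis of cup_2_c and the z axis of peg_3, either way round below 0.5 rad)) and ((z of cup_3_c in the frame of peg_1 between 0.045 and 0.082 m and x of cup_3_c in the frame of peg_1 between -0.032 and 0.032 m and y of cup_3_c in the frame of peg_1 between -0.032 and 0.032 m and angle between the z axis of cup_3_c and the z axis of peg_1, either way round below 0.5 rad) or (z of cup_3_c in the frame of peg_2 between 0.045 and 0.082 m and x of cup_3_c in the frame of peg_2 between -0.032 and 0.032 m and y of cup_3_c in the frame of peg_2 between -0.032 and 0.032 m and angle between the z axis of cup_3_c and the z axis of peg_2, either way round below 0.5 rad) or (z of cup_3_c in the frame of peg_3 between 0.045 and 0.082 m and x of cup_3_c in the frame of peg_3 between -0.032 and 0.032 m and y of cup_3_c in the frame of peg_3 between -0.032 and 0.032 m and angle between the z axis of cup_3_c and the z axis of peg_3, either way round below 0.5 rad))); the robot touches nothing.
It fails at once if a bystander is shoved more than 60 mm (distance of any of sponge, bowl, spoon, soap, sauce from where it was at the start of the episode above 0.06 m).
It fails at once if a bottle or the bowl is knocked over (angle between any of soap, sauce, bowl's own z axis and vertical above 0.6 rad).
It fails at once if a cup is rammed or dropped hard against the rack (over 50 N) (contact force between any of cup_1, cup_2, cup_3 and rack above 50 N).
Of jar_1, jar_2, jar_3, jar_4 only 3 to 4 are there at a start; the rules pass over those that are not, and their reading is None.
Of cup_1, cup_2, cup_3 only 2 to 3 are there at a start; the rules pass over those that are not, and their reading is None.
At some moment in a run one of jar_1, jar_2, jar_3, jar_4 may be knocked a few centimetres aside while the robot is not near it.
It also fails if it takes over 208 s, if anything falls off the work surface, if the arm or the gripper's body presses on something with over 40 N, if the wrist force passes 120 N, or if a joint passes its speed limit or range.

ROBOT

A 7-joint arm with a two-finger parallel gripper is mounted at the origin on the work surface. World frame = base frame: x ahead of the robot, y to its left, z up, the work surface at z = 0. Lengths are in m, angles in rad, forces in N, time in s.
With the tool pointing down it reaches from about 0.425 to 0.925 m from the base axis. Payload 6.8 kg.
Tool frame: the origin (TCP) lies at the centre of the arm's flange, where the gripper is bolted on; the fingertips stand 182 mm ahead of it and the grasp point (between the pads) lies 163 mm ahead of it (ctrl.nose_length is the distance from the TCP to the fingertips, in m); z points along the fingers, y is the line along which they close (so a half turn about z gives the same grasp; the last joint's range is limited). The gripper opens to 88 mm and grips with 3 to 60 N. Pads are 20 mm wide; open, the fingers measure 115 mm over their backs; the gripper's body (75 mm by 178 mm) begins 61 mm behind the grasp point.
Start: joints at [1.023, 0.477, 0.022, 1.555, -0.011, 1.109, -0.083], TCP at [0.287, -0.611, 0.405] pointing down, gripper open.
Joint ranges: [-2.96, 2.96], [-0.34, 2.1], [-1.41, 1.46], [0.24, 2.44], [-1.37, 4.51], [0.17, 1.92], [-2.96, 2.96]. Speed limits (rad/s): [2.39, 2.39, 3.14, 3.14, 3.14, 3.14, 3.14].

INTERFACE

Orientations are given as a 3x3 rotation matrix whose columns are the frame's x, y, z axes.
In Python, from station import ctrl gives the robot as it stands.
- The arm moves only by the tool drive_tool, never from a script. Its argument "moves" is a list that holds one entry, the list of rows, each a list of 7 numbers: the shift along the tool's x, y, z scaled (see below), then the turn, a rotation vector about the tool's x, y, z scaled (see below), then the gripper's target within -1 to 1 (shut at 1, half-way at 0, fully open at -1). A call has 1 to 5 rows; each row shifts and turns the commanded pose from where the row before left it, along the tool's axes as they then stand; what a row does not reach is not made up. The controller multiplies each number of a shift by 0.025 m and each number of a turn by 0.12 rad. A row lasts 1/8 s, in which the tool goes at most 62.5 mm and 10.7 degrees, less where a joint would pass 70% of its speed; a pose out of reach is approached as far as the arm can. A call with a number of a shift or a turn outside -1 to 1 is refused whole. A call with a gripper value outside its range is refused whole. The fingers move at their own pace and stop on an object; "grip_force" is the grip in N (left out, the last holds). Time passes only in rows, so rows that do not move let the fingers close. It gives the time, the measured TCP pose, the force, the opening and the grip force at its end, in the units of the state.
- ctrl.read_state(): the state, without advancing time (a new reading comes with each control period).
- ctrl.capture(name): name is "scene" or "top"; returns (picture, depth): 420x560x3 uint8, blue, green, red; 420x560 float32, m along the optical axis (not along the pixel's ray), 0 where there is no reading.
- ctrl.camera_params(name): a dict with "fx", "fy", "cx", "cy" (pixels), "pose" (4x4, takes a point from camera to world coordinates). Camera axes: x right, y down, z forward; pixel columns grow to the right and rows downward; lengths in m; the calibration is good to about 2 mm. A picture is of the moment at which its call begins. camera_params takes no time and is no camera call.
- ctrl.job_done(): hands the job in; it is judged then, once.
The state is a dict: "time_s": time; "q": joint angles; "qd": joint speeds; "effort": joint torques, N m; "eef_pos": TCP position; "eef_rot": TCP orientation; "wrist_force": force on the tool from outside, world axes, zero at the start; "wrist_torque": the same for the moment, N m; "finger_gap": finger opening in m; "finger_force": force on a finger pad.
Only numpy, scipy, OpenCV 4.12 (cv2) and the standard library are available. Lean on these libraries where they do the work, as an engineer would, in place of code of your own. Each camera call takes 0.05 s, during which the arm holds its last target. There are 200 camera calls.

## Working session

There is one attempt and no reset: what is moved stays moved. The work goes in short steps, Python scripts to look and compute and a tool call to move; the robot and the scene stay as the last step left them, time stands still between calls to the robot, and variables do not carry over. Pictures are saved under pics/ and viewed, at most 14 in all, crops included, and the job is handed in when it is done.

Besides the shell and the picture viewer there is one more tool, called after "Emit:" by a JSON object that holds its "fn" and its "kwargs", one argument or row to a line. drive_tool: Moves the arm, as the interface text tells. Its arguments: {"type":"object","properties":{"moves":{"type":"array"},"grip_force":{"type":"number"}},"required":["moves"]}

```bash
ls; mkdir -p pics; python3 - <<'E'
from station import ctrl
import cv2,numpy as np
np.set_printoptions(precision=3,suppress=True)
for n in("scene","top"):
    p,d=ctrl.capture(n); cv2.imwrite(f"pics/{n}0.png",p); np.save(f"{n}0.npy",d); c=ctrl.camera_params(n); print(n,c)
s=ctrl.read_state(); print(s)
E
```

```text
pics
scene {'fx': 525.6670960360134, 'fy': 525.6670960360134, 'cx': 283.53103739066114, 'cy': 200.798044919591, 'pose': array([[ 0.431,  0.674, -0.6  ,  1.415],
       [ 0.902, -0.331,  0.277, -0.436],
       [-0.012, -0.661, -0.75 ,  1.302],
       [ 0.   ,  0.   ,  0.   ,  1.   ]])}
top {'fx': 479.9708408159366, 'fy': 479.9708408159366, 'cx': 275.47927912968146, 'cy': 208.6268928107666, 'pose': array([[ 0.03 , -0.997,  0.076,  0.358],
       [-1.   , -0.03 ,  0.002, -0.003],
       [ 0.   , -0.076, -0.997,  1.296],
       [ 0.   ,  0.   ,  0.   ,  1.   ]])}
{'time_s': 0.1, 'q': array([ 1.023,  0.478,  0.022,  1.556, -0.012,  1.109, -0.083]), 'qd': array([ 0.001, -0.001,  0.001, -0.003,  0.   ,  0.001,  0.   ]), 'effort': array([  0.003, -58.41 ,   1.54 , -27.332,  -0.054,   0.013,   0.   ]), 'eef_pos': array([ 0.287, -0.611,  0.404]), 'eef_rot': array([[ 0.905,  0.426, -0.001],
       [ 0.426, -0.905,  0.001],
       [-0.   , -0.002, -1.   ]]), 'wrist_force': array([-0.694,  0.14 , -0.923]), 'wrist_torque': array([-0.003,  0.019, -0.054]), 'finger_force': 0.0, 'finger_gap': 0.08775178425848759}
```

View pics/scene0.png

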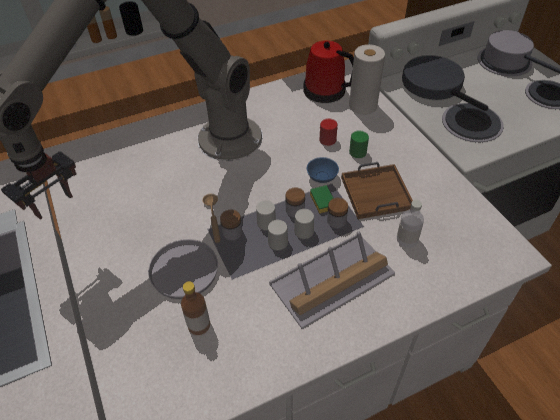

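View pics/top0.png

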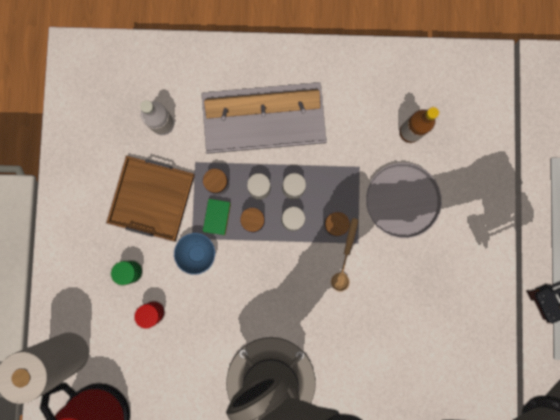

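The top view shows:
- Jars with brown lids at (215,181), (252,219) and (337,224). The last is in shadow beside the spoon handle.
- Cups at (258,185), (294,184) and (293,218).
- Lookalikes to leave alone: the green can (125,272), the red can (148,316) and the sponge (216,216).
- Tray (150,197), tin (403,200), and pegs at about (224,113), (263,108) and (302,105).

I'll now measure these.

```bash
cat > h.py <<'E'
import cv2,numpy as np
from station import ctrl
np.set_printoptions(precision=4,suppress=True)
def cloud(n,d):
    c=ctrl.camera_params(n); v,u=np.mgrid[:d.shape[0],:d.shape[1]]
    P=np.stack([(u-c["cx"])/c["fx"]*d,(v-c["cy"])/c["fy"]*d,d],-1)
    W=P@c["pose"][:3,:3].T+c["pose"][:3,3]; W[d<=0]=np.nan; return W
def ray(n,u,v,z):
    c=ctrl.camera_params(n); r=c["pose"][:3,:3]@np.array([(u-c["cx"])/c["fx"],(v-c["cy"])/c["fy"],1]); o=c["pose"][:3,3]
    return o+r*(z-o[2])/r[2]
def blobs(W,lo,hi,box=None,mn=40):
    with np.errstate(invalid='ignore'):
        m=((W[...,2]>lo)&(W[...,2]<hi)).astype(np.uint8)
    if box: k=np.zeros_like(m); k[box[1]:box[3],box[0]:box[2]]=1; m&=k
    n,l,s,c=cv2.connectedComponentsWithStats(m)
    out=[]
    for i in range(1,n):
        if s[i,4]<mn: continue
        p=W[l==i]; pix=np.argwhere(l==i)[:,::-1].astype(np.float32)
        (cc,r)=cv2.minEnclosingCircle(p[:,:2].astype(np.float32))
        out.append((c[i].round(),s[i,4],p.mean(0),np.array(cc),r))
    return out
E
python3 - <<'E'
from h import *
W=cloud("top",np.load("top0.npy")); S=cloud("scene",np.load("scene0.npy"))
print("floor",np.nanmedian(W[330:360,350:450,2]))
for r in (.068,.085,),(.02,.068),(.009,.035):
    print(r)
    for b in blobs(W,*r,box=(90,80,450,300)): print(*b)
print("scene tops")
for b in blobs(S,.07,.085): print(*b)
print("high scene pegs")
for b in blobs(S,.1,.14,box=(260,210,400,320),mn=5): print(*b)
E
```

```text
floor 6.502467615587815e-05
(0.068, 0.085)
[162. 123.] 67 [0.663  0.2993 0.0767] [0.6757 0.3106] 0.03226221725344658
[410. 133.] 44 [ 0.6572 -0.3426  0.0762] [ 0.6613 -0.3482] 0.02385871298611164
[214. 180.] 458 [0.5192 0.1579 0.0772] [0.5193 0.1589] 0.03141254559159279
[294. 184.] 403 [ 0.5151 -0.0458  0.0756] [ 0.5152 -0.0456] 0.02935722842812538
[258. 184.] 400 [0.5114 0.0456 0.0758] [0.512  0.0459] 0.0290690790861845
[293. 218.] 406 [ 0.4288 -0.0461  0.0755] [ 0.4288 -0.0461] 0.029003610834479332
[252. 219.] 456 [0.4217 0.0591 0.0775] [0.4218 0.059 ] 0.03074985183775425
[337. 223.] 461 [ 0.4178 -0.1583  0.0775] [ 0.4179 -0.1585] 0.030862757936120033
[123. 273.] 481 [0.2772 0.3799 0.0773] [0.2771 0.3816] 0.03160671144723892
(0.02, 0.068)
[262. 103.] 2237 [0.7353 0.0442 0.0403] [0.7314 0.0434] 0.1556716114282608
[165. 127.] 134 [0.6617 0.2979 0.0451] [0.6746 0.3104] 0.0320834182202816
[407. 134.] 138 [ 0.661  -0.3421  0.0453] [ 0.6726 -0.3556] 0.030305776745080948
[149. 197.] 802 [0.4742 0.336  0.0293] [0.4724 0.3361] 0.13241785764694214
[222. 188.] 57 [0.5022 0.1404 0.0437] [0.511
[... 2517 characters left out ...]
14 [ 0.4326 -0.0461  0.0749] [ 0.4305 -0.0458] 0.03063853457570076
[230. 217.] 266 [ 0.4229 -0.159   0.0767] [ 0.4221 -0.1565] 0.03503589704632759
[304. 216.] 224 [0.5163 0.0455 0.0754] [0.5154 0.0459] 0.03199019655585289
[277. 227.] 236 [ 0.5194 -0.0463  0.0753] [ 0.5192 -0.0466] 0.030326254665851593
[409. 229.] 66 [0.7001 0.2979 0.0776] [0.687  0.3126] 0.03260519355535507
[197. 318.] 65 [ 0.704  -0.3625  0.0781] [ 0.6877 -0.3606] 0.030530834570527077
high scene pegs
[359. 236.] 43 [0.6803 0.1366 0.1144] [0.6817 0.1399] 0.012928154319524765
[331. 252.] 46 [0.6923 0.0377 0.114 ] [0.692 0.039] 0.012854872271418571
[301. 268.] 48 [ 0.7039 -0.0617  0.1141] [ 0.703  -0.0629] 0.011924327351152897
```

```bash
python3 - <<'E'
import cv2
p=cv2.imread("pics/top0.png"); a=cv2.resize(p[70:310,95:455],None,fx=2.2,fy=2.2,interpolation=cv2.INTER_CUBIC)
cv2.imwrite("pics/crop1.png",cv2.convertScaleAbs(a,alpha=1.8))
E
```

```text
(no output)
```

View pics/crop1.png

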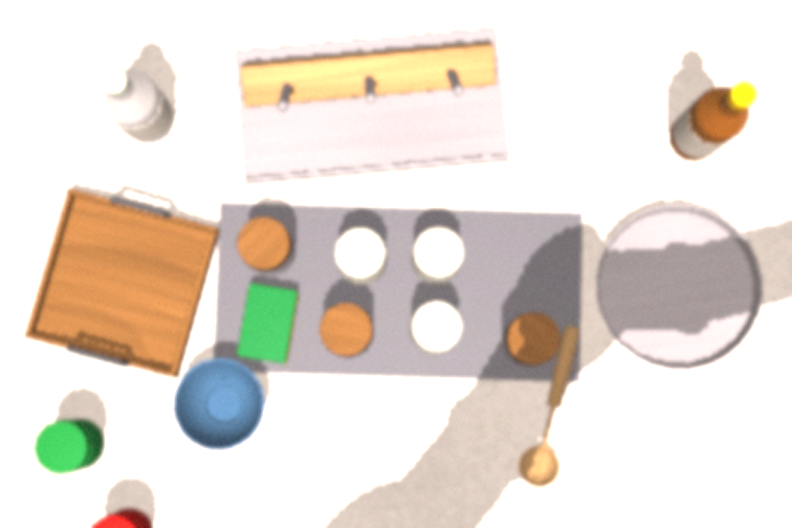

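The crop confirms 3 jars, 3 cups and the bystanders; the spoon handle lies right beside the third jar. Next I'll measure the pegs, tray, tin and spoon height.

```bash
python3 - <<'E'
from h import *
W=cloud("top",np.load("top0.npy")); S=cloud("scene",np.load("scene0.npy"))
# pegs
axg=np.array([-np.sin(.5)*.993,-np.sin(.5)*.118,np.cos(.5)])
for n,C in(("top",W),("scene",S)):
    cam=ctrl.camera_params(n)["pose"][:3,3]
    m=(C[...,2]>.085)&(C[...,2]<.14)&(C[...,0]>.64)&(C[...,0]<.76)&(abs(C[...,1]-.04)<.14)
    for y0 in(.137,.038,-.062):
        p=C[m&(abs(C[...,1]-y0)<.03)]
        if len(p)<4: print(n,y0,len(p)); continue
        c=p.mean(0); v=cam-c; v-=axg*(v@axg); v/=np.linalg.norm(v)
        a=c-.0048*v; tip=a+axg*(.126-a[2])/axg[2]
        print(n,y0,len(p),"maxz",p[:,2].max(),"tip",tip)
for n,C in(("top",W),("scene",S)):
    m=(C[...,2]>.02)&(C[...,2]<.032)&(abs(C[...,0]-.47)<.15)&(C[...,1]>.19)&(C[...,1]<.48)
    p=C[m]; p=p[(np.hypot(p[:,0]-.33,p[:,1]-.21)>.07)&(np.hypot(p[:,0]-.43,p[:,1]-.156)>.065)]
    print(n,"tray",cv2.minAreaRect((p[:,:2]*1000).astype(np.float32)))
    m=(C[...,2]>.014)&(C[...,2]<.03)&(np.hypot(C[...,0]-.489,C[...,1]+.341)<.12)
    p=C[m]; A=np.c_[2*p[:,:2],np.ones(len(p))]; s=np.linalg.lstsq(A,(p[:,:2]**2).sum(1),rcond=None)[0]
    print(n,"tin",s[:2],np.sqrt(s[2]+s[0]**2+s[1]**2),len(p))
    m=(C[...,2]>.006)&(C[...,2]<.06)&(C[...,1]<-.17)&(C[...,1]>-.23)&(C[...,0]>.25)&(C[...,0]<.47)&(np.hypot(C[...,0]-.42,C[...,1]+.158)>.038)&(np.hypot(C[...,0]-.489,C[...,1]+.341)>.11)
    p=C[m]; 
    for x in np.arange(.26,.46,.03):
        q=p[abs(p[:,0]-x)<.015]
        if len(q): print("spoon",x,q[:,1].min(),q[:,1].max(),q[:,2].max())
E
```

```text
top 0.137 35 maxz 0.1274009482584706 tip [0.666  0.1372 0.126 ]
top 0.038 37 maxz 0.13073591215540992 tip [0.6774 0.0369 0.126 ]
top -0.062 36 maxz 0.1289200803177546 tip [ 0.6899 -0.063   0.126 ]
scene 0.137 66 maxz 0.12896151921565813 tip [0.6689 0.1375 0.126 ]
scene 0.038 68 maxz 0.12718843589071116 tip [0.6809 0.0379 0.126 ]
scene -0.062 70 maxz 0.1261947157594736 tip [ 0.6924 -0.0612  0.126 ]
top tray ((473.6470031738281, 335.9707946777344), (191.2675018310547, 189.72572326660156), 76.5826187133789)
top tin [ 0.4886 -0.3402] 0.0989281428864867 423
spoon 0.26 -0.2017180928851166 -0.17013441635543228 0.019316723207366993
spoon 0.29000000000000004 -0.19792540540171621 -0.1712344636274933 0.01680034669736652
spoon 0.32000000000000006 -0.22247081358998627 -0.17148291167481244 0.01664542140937253
spoon 0.3500000000000001 -0.22688002345467528 -0.18563604447124898 0.022130725287635933
spoon 0.3800000000000001 -0.22104179000494578 -0.17856684061715106 0.025584552692967444
spoon 0.41000000000000014 -0.22357952891631352 -0.19559922378253172 0.026403207274478868
spoon 0.44000000000000017 -0.22240653318112036 -0.20167726499821645 0.021738715100165784
scene tray ((477.1233825683594, 335.85205078125), (193.5797119140625, 196.70762634277344), 76.51891326904297)
scene tin [ 0.4919 -0.3402] 0.0991963134887311 338
spoon 0.26 -0.1998423667618328 -0.17061361115934315 0.01661984922872417
spoon 0.29000000000000004 -0.2293784316146097 -0.17290285242562037 0.016120583644148034
spoon 0.32000000000000006 -0.22757048364862023 -0.18130497931061218 0.01679196418025186
spoon 0.3500000000000001 -0.20526825620906747 -0.18538249684088742 0.02301743206958351
spoon 0.3800000000000001 -0.21207509070505848 -0.18164721352906993 0.021336532880706693
spoon 0.41000000000000014 -0.22405976936904523 -0.194274095834998 0.02375963301838313
spoon 0.44000000000000017 -0.22596342764965488 -0.20283700375493552 0.021999581706780402
```

Emit:
{"fn": "drive_tool", "kwargs": {
  "moves": [
    [[0.4,-0.9,0,0,0,0.92,-0.7],[0.4,-0.9,0,0,0,0.92,-0.7],[0,-0.9,0,0,0,0.92,-0.7],[0,-0.9,0,0,0,0.91,-0.7],[0,-0.9,0,0,0,0,-0.7]]
  ],
  "grip_force": 25
}}

```text
time_s: 0.72
eef_pos: [0.2814, -0.494, 0.4043]
eef_rot: [[1.0, -0.002, -0.001], [-0.002, -1.0, 0.001], [-0.001, -0.001, -1.0]]
wrist_force: [1.0, -0.3, -0.1]
finger_gap: 0.0744
finger_force: 0.0
```

Emit:
{"fn": "drive_tool", "kwargs": {
  "moves": [
    [[0.4,-0.96,0,0,0,0,-0.7],[0.4,-0.96,0,0,0,0,-0.7],[0.4,-0.96,0,0,0,0,-0.7],[0.4,-0.96,0,0,0,0,-0.7],[0.4,-0.96,0,0,0,0,-0.7]]
  ]
}}

```text
time_s: 1.35
eef_pos: [0.3319, -0.3739, 0.4044]
eef_rot: [[1.0, -0.001, -0.0], [-0.001, -1.0, 0.0], [-0.0, -0.0, -1.0]]
wrist_force: [0.4, 0.3, 0.2]
finger_gap: 0.0745
finger_force: 0.0
```

Emit:
{"fn": "drive_tool", "kwargs": {
  "moves": [
    [[0.4,-0.96,0,0,0,0,-0.7],[0.4,-0.96,0,0,0,0,-0.7],[0.4,-0.96,0,0,0,0,-0.7],[0.4,-0.96,0,0,0,0,-0.7],[0.4,-0.96,0,0,0,0,-0.7]]
  ]
}}

```text
time_s: 1.98
eef_pos: [0.382, -0.254, 0.4044]
eef_rot: [[1.0, -0.001, -0.0], [-0.001, -1.0, 0.0], [-0.0, -0.0, -1.0]]
wrist_force: [1.4, 1.1, 0.1]
finger_gap: 0.0743
finger_force: 0.0
```

Emit:
{"fn": "drive_tool", "kwargs": {
  "moves": [
    [[0.4,-0.96,0.9,0,0,0,-0.7],[0.4,-0.96,0.9,0,0,0,-0.7],[0.4,-0.96,0.9,0,0,0,-0.7],[0.4,-0.96,0.9,0,0,0,-0.7],[0,0,0,0,0,0,-0.7]]
  ]
}}

```text
time_s: 2.6
eef_pos: [0.4218, -0.1572, 0.3132]
eef_rot: [[1.0, 0.003, -0.003], [0.003, -1.0, 0.002], [-0.003, -0.002, -1.0]]
wrist_force: [-0.1, -1.2, 0.5]
finger_gap: 0.0742
finger_force: 0.0
```

```bash
cat > obj.py <<'E'
from h import *
p,d=ctrl.capture("scene"); W=cloud("scene",d)
for b in blobs(W,.06,.09,box=(200,170,400,260)): print("scene",b[0],b[1],b[3],b[4])
s=ctrl.read_state(); print(s["eef_pos"],s["wrist_force"],s["time_s"])
E
python3 obj.py
```

```text
scene [295. 196.] 281 [0.4244 0.0586] 0.03447170928120613
scene [338. 206.] 304 [0.5223 0.157 ] 0.03425755724310875
scene [265. 208.] 265 [ 0.431  -0.0471] 0.03176156058907509
scene [230. 218.] 310 [ 0.4212 -0.1585] 0.03245861455798149
scene [304. 217.] 273 [0.5143 0.0437] 0.032489534467458725
scene [277. 228.] 283 [ 0.5183 -0.0454] 0.031413182616233826
scene [362. 250.] 42 [0.7043 0.1367] 0.011569701135158539
[ 0.4218 -0.1585  0.3141] [ 0.3614 -0.5784  0.6311] 2.65
```

Emit:
{"fn": "drive_tool", "kwargs": {
  "moves": [
    [[0,0,0.94,0,0,0,-0.7],[0,0,0.94,0,0,0,-0.7],[0,0,0.94,0,0,0,-0.7],[0,0,0.9,0,0,0,-0.7],[0,0,0,0,0,0,1]]
  ]
}}

```text
time_s: 3.28
eef_pos: [0.4213, -0.1599, 0.2212]
eef_rot: [[1.0, -0.002, -0.002], [-0.002, -1.0, -0.0], [-0.002, 0.0, -1.0]]
wrist_force: [0.6, -0.7, 0.7]
finger_gap: 0.0677
finger_force: 0.0
```

Emit:
{"fn": "drive_tool", "kwargs": {
  "moves": [
    [[0,0,0,0,0,0,1],[0,0,0,0,0,0,1],[0,0,0,0,0,0,1]]
  ]
}}

```text
time_s: 3.65
eef_pos: [0.4221, -0.1591, 0.2223]
eef_rot: [[1.0, -0.001, 0.001], [-0.001, -1.0, -0.0], [0.001, 0.0, -1.0]]
wrist_force: [-0.7, -0.0, 0.4]
finger_gap: 0.0617
finger_force: 25.0
```

Emit:
{"fn": "drive_tool", "kwargs": {
  "moves": [
    [[0,0,-0.5,0,0,0,1],[0,0,-0.5,0,0,0,1],[0,0,0,0,0,0,1],[0,0,0,0,0,0,1],[0,0,0,0,0,0,1]]
  ]
}}

```text
time_s: 4.28
eef_pos: [0.4218, -0.1588, 0.2464]
eef_rot: [[1.0, -0.001, -0.001], [-0.001, -1.0, 0.0], [-0.001, -0.0, -1.0]]
wrist_force: [-0.4, -0.0, -2.6]
finger_gap: 0.0617
finger_force: 25.0
```

Emit:
{"fn": "drive_tool", "kwargs": {
  "moves": [
    [[0,0,0,0,0,0,1]]
  ]
}}

```text
time_s: 4.4
eef_pos: [0.4218, -0.1588, 0.2464]
eef_rot: [[1.0, -0.001, -0.001], [-0.001, -1.0, 0.0], [-0.001, -0.0, -1.0]]
wrist_force: [-0.5, 0.4, -2.3]
finger_gap: 0.0618
finger_force: 25.0
```

Emit:
{"fn": "drive_tool", "kwargs": {
  "moves": [
    [[0,0,0,0,0,0,1]]
  ]
}}

```text
time_s: 4.53
eef_pos: [0.4219, -0.1588, 0.2464]
eef_rot: [[1.0, -0.001, -0.0], [-0.001, -1.0, 0.0], [-0.0, -0.0, -1.0]]
wrist_force: [0.2, 0.1, -3.6]
finger_gap: 0.0619
finger_force: 25.0
```

Emit:
{"fn": "drive_tool", "kwargs": {
  "moves": [
    [[0,0,0,0,0,0,1]]
  ]
}}

```text
time_s: 4.65
eef_pos: [0.4219, -0.1589, 0.2465]
eef_rot: [[1.0, -0.001, -0.0], [-0.001, -1.0, 0.0], [-0.0, -0.0, -1.0]]
wrist_force: [-0.0, 0.9, -2.4]
finger_gap: 0.0611
finger_force: 25.0
```

Emit:
{"fn": "drive_tool", "kwargs": {
  "moves": [
    [[0,0,0,0,0,0,1]]
  ]
}}

```text
time_s: 4.78
eef_pos: [0.422, -0.1589, 0.2466]
eef_rot: [[1.0, -0.001, -0.0], [-0.001, -1.0, -0.0], [-0.0, 0.0, -1.0]]
wrist_force: [0.0, 0.1, -3.0]
finger_gap: 0.0615
finger_force: 25.0
```

Emit:
{"fn": "drive_tool", "kwargs": {
  "moves": [
    [[0,0,0,0,0,0,1]]
  ]
}}

```text
time_s: 4.9
eef_pos: [0.4219, -0.1589, 0.2467]
eef_rot: [[1.0, -0.001, 0.0], [-0.001, -1.0, -0.0], [0.0, 0.0, -1.0]]
wrist_force: [-0.2, 0.6, -2.2]
finger_gap: 0.0622
finger_force: 25.0
```

Emit:
{"fn": "drive_tool", "kwargs": {
  "moves": [
    [[0,0,0,0,0,0,1]]
  ]
}}

```text
time_s: 5.03
eef_pos: [0.422, -0.1589, 0.2467]
eef_rot: [[1.0, -0.001, 0.0], [-0.001, -1.0, -0.0], [0.0, 0.0, -1.0]]
wrist_force: [-0.0, -0.1, -3.6]
finger_gap: 0.0615
finger_force: 25.0
```

```bash
cat > w.py <<'E'
from h import *
f=[];e=[]
for i in range(6):
    ctrl.capture("top"); s=ctrl.read_state(); f.append(s["wrist_force"]); e.append(s["effort"])
print(np.mean(f,0),np.std(f,0),np.mean(e,0),np.std(e,0)[1],s["eef_pos"],s["time_s"])
E
python3 w.py
```

```text
[-0.3163  0.1223 -2.9053] [0.3383 0.5671 0.5097] [ -0.0007 -41.9943  -0.4529 -17.7185  -0.005   -0.0602   0.    ] 0.002824795673210238 [ 0.422  -0.1589  0.2467] 5.325
```

Jar C reads about 2.9–3.0 N, near half full, so either container is allowed. I'll put it in the tin.

Emit:
{"fn": "drive_tool", "kwargs": {
  "moves": [
    [[0,0,-0.9,0,0,0,1],[0,0,-0.9,0,0,0,1],[0.14,0.9,0,0,0,0,1],[0.14,0.9,0,0,0,0,1],[0.14,0.9,0,0,0,0,1]]
  ]
}}

```text
time_s: 5.95
eef_pos: [0.4324, -0.227, 0.2917]
eef_rot: [[1.0, -0.0, 0.0], [-0.0, -1.0, -0.0], [0.0, 0.0, -1.0]]
wrist_force: [0.1, -0.2, -2.9]
finger_gap: 0.0617
finger_force: 25.0
```

Emit:
{"fn": "drive_tool", "kwargs": {
  "moves": [
    [[0.14,0.9,0,0,0,0,1],[0.14,0.9,0,0,0,0,1],[0.14,0.9,0,0,0,0,1],[0.14,0.9,0,0,0,0,1],[0.14,0.9,0,0,0,0,1]]
  ]
}}

```text
time_s: 6.58
eef_pos: [0.45, -0.34, 0.2916]
eef_rot: [[1.0, -0.0, -0.0], [-0.0, -1.0, 0.0], [-0.0, -0.0, -1.0]]
wrist_force: [1.0, -0.1, -3.0]
finger_gap: 0.0617
finger_force: 25.0
```

Emit:
{"fn": "drive_tool", "kwargs": {
  "moves": [
    [[0.14,0.9,0,0,0,0,1],[0.14,0.9,0,0,0,0,1],[0,0,0.8,0,0,0,1],[0,0,0.8,0,0,0,1],[0,0,0.6,0,0,0,1]]
  ]
}}

```text
time_s: 7.2
eef_pos: [0.4567, -0.3843, 0.2356]
eef_rot: [[1.0, -0.001, -0.001], [-0.001, -1.0, 0.0], [-0.001, -0.0, -1.0]]
wrist_force: [-0.2, 0.4, -3.8]
finger_gap: 0.0618
finger_force: 25.0
```

Emit:
{"fn": "drive_tool", "kwargs": {
  "moves": [
    [[0,0,0.2,0,0,0,1],[0,0,0.1,0,0,0,1],[0,0,0,0,0,0,1]]
  ]
}}

```text
time_s: 7.58
eef_pos: [0.457, -0.384, 0.2296]
eef_rot: [[1.0, -0.001, 0.001], [-0.001, -1.0, -0.0], [0.001, 0.0, -1.0]]
wrist_force: [0.1, 0.1, -1.9]
finger_gap: 0.0619
finger_force: 25.0
```

Emit:
{"fn": "drive_tool", "kwargs": {
  "moves": [
    [[0,0,0.06,0,0,0,1],[0,0,0.04,0,0,0,1],[0,0,0,0,0,0,-0.7],[0,0,0,0,0,0,-0.7],[0,0,0,0,0,0,-0.7]]
  ]
}}

```text
time_s: 8.2
eef_pos: [0.4569, -0.384, 0.2268]
eef_rot: [[1.0, -0.001, 0.0], [-0.001, -1.0, -0.0], [0.0, 0.0, -1.0]]
wrist_force: [0.4, 0.2, 0.7]
finger_gap: 0.0749
finger_force: 0.0
```

Emit:
{"fn": "drive_tool", "kwargs": {
  "moves": [
    [[0,0,-0.9,0,0,0,-0.7],[0,0,-0.9,0,0,0,-0.7],[0,0,-0.95,0,0,0,-0.7],[0,-0.98,0,0,0,0,-0.7],[0,-0.98,0,0,0,0,-0.7]]
  ]
}}

```text
time_s: 8.82
eef_pos: [0.4566, -0.3327, 0.2946]
eef_rot: [[1.0, -0.0, -0.001], [-0.0, -1.0, 0.001], [-0.001, -0.001, -1.0]]
wrist_force: [0.3, 0.9, -0.1]
finger_gap: 0.0746
finger_force: 0.0
```

Emit:
{"fn": "drive_tool", "kwargs": {
  "moves": [
    [[-0.1,-0.98,0,0,0,0,-0.7],[-0.1,-0.98,0,0,0,0,-0.7],[-0.1,-0.98,0,0,0,0,-0.7],[-0.1,-0.98,0,0,0,0,-0.7],[-0.1,-0.98,0,0,0,0,-0.7]]
  ]
}}

```text
time_s: 9.45
eef_pos: [0.4435, -0.2097, 0.2942]
eef_rot: [[1.0, 0.001, -0.002], [0.001, -1.0, 0.001], [-0.002, -0.001, -1.0]]
wrist_force: [0.9, -0.5, -1.2]
finger_gap: 0.0746
finger_force: 0.0
```

Emit:
{"fn": "drive_tool", "kwargs": {
  "moves": [
    [[-0.1,-0.98,0,0,0,0,-0.7],[-0.1,-0.98,0,0,0,0,-0.7],[-0.1,-0.98,0,0,0,0,-0.7],[-0.1,-0.98,0,0,0,0,-0.7],[-0.1,-0.98,0,0,0,0,-0.7]]
  ]
}}

```text
time_s: 10.07
eef_pos: [0.4306, -0.0876, 0.2943]
eef_rot: [[1.0, 0.001, -0.002], [0.001, -1.0, 0.001], [-0.002, -0.001, -1.0]]
wrist_force: [0.4, 0.2, 0.1]
finger_gap: 0.0746
finger_force: 0.0
```

Emit:
{"fn": "drive_tool", "kwargs": {
  "moves": [
    [[-0.1,-0.98,0,0,0,0,-0.7],[-0.1,-0.98,0,0,0,0,-0.7],[-0.1,-0.98,0,0,0,0,-0.7],[0,-0.98,0,0,0,0,-0.7],[0,-0.98,0,0,0,0,-0.7]]
  ]
}}

```text
time_s: 10.7
eef_pos: [0.4229, 0.0344, 0.2944]
eef_rot: [[1.0, 0.001, -0.002], [0.001, -1.0, -0.0], [-0.002, 0.0, -1.0]]
wrist_force: [-0.5, 0.3, -0.6]
finger_gap: 0.0746
finger_force: 0.0
```

```bash
python3 obj.py; python3 - <<'E'
from h import *
p,d=ctrl.capture("top"); cv2.imwrite("pics/top1.png",p); W=cloud("top",d)
for b in blobs(W,.068,.09,box=(190,160,450,240)): print(b[0],b[1],b[3],b[4])
E
```

```text
scene [295. 196.] 282 [0.4267 0.0608] 0.03418918326497078
scene [338. 206.] 298 [0.5228 0.1571] 0.03327297419309616
scene [265. 208.] 267 [ 0.4318 -0.0461] 0.0318988561630249
scene [304. 217.] 272 [0.5162 0.0443] 0.030988803133368492
scene [277. 228.] 283 [ 0.5175 -0.0458] 0.03350135684013367
scene [362. 250.] 42 [0.703  0.1409] 0.011493555270135403
[0.423  0.0373 0.2946] [0.7423 2.3282 0.9793] 10.75
[214. 180.] 457 [0.5197 0.1582] 0.0315239243209362
[294. 184.] 407 [ 0.5156 -0.0459] 0.029387613758444786
[255. 178.] 119 [0.5227 0.0517] 0.025254210457205772
[426. 212.] 486 [ 0.4534 -0.3836] 0.03162211924791336
[301. 218.] 85 [ 0.4287 -0.061 ] 0.023192571476101875
```

Emit:
{"fn": "drive_tool", "kwargs": {
  "moves": [
    [[0.04,-0.88,0,0,0,0,-0.7],[0,0,0.9,0,0,0,-0.7],[0,0,0.9,0,0,0,-0.7],[0,0,0.9,0,0,0,-0.7],[0,0,0.24,0,0,0,-0.7]]
  ]
}}

```text
time_s: 11.42
eef_pos: [0.4242, 0.0542, 0.2204]
eef_rot: [[1.0, -0.0, -0.004], [-0.0, -1.0, -0.001], [-0.004, 0.001, -1.0]]
wrist_force: [0.6, 0.3, 0.6]
finger_gap: 0.0744
finger_force: 0.0
```

Emit:
{"fn": "drive_tool", "kwargs": {
  "moves": [
    [[0,0,0,0,0,0,-0.7],[0,0,0,0,0,0,1],[0,0,0,0,0,0,1],[0,0,0,0,0,0,1],[0,0,0,0,0,0,1]]
  ]
}}

```text
time_s: 12.05
eef_pos: [0.4261, 0.0552, 0.2226]
eef_rot: [[1.0, -0.0, 0.002], [-0.0, -1.0, 0.001], [0.002, -0.001, -1.0]]
wrist_force: [-0.4, 4.3, 5.9]
finger_gap: 0.0617
finger_force: 25.0
```

Emit:
{"fn": "drive_tool", "kwargs": {
  "moves": [
    [[0,0,-0.5,0,0,0,1],[0,0,-0.5,0,0,0,1],[0,0,0,0,0,0,1],[0,0,0,0,0,0,1],[0,0,0,0,0,0,1]]
  ]
}}

```text
time_s: 12.68
eef_pos: [0.4253, 0.0545, 0.2466]
eef_rot: [[1.0, -0.001, -0.001], [-0.001, -1.0, -0.0], [-0.001, 0.0, -1.0]]
wrist_force: [-0.9, -0.0, -4.2]
finger_gap: 0.0621
finger_force: 25.0
```

```bash
sed -i 's/range(6)/range(10)/' w.py; python3 w.py
```

```text
[-0.0885 -0.1052 -4.0857] [0.471  0.618  0.4844] [  0.0133 -40.4427  -1.305  -17.6342   0.0143  -0.0562  -0.0002] 0.06046086926046768 [0.4256 0.0546 0.2469] 13.175
```

Jar B reads 4.1 N, about 0.41 kg, so it goes in the tray.

Emit:
{"fn": "drive_tool", "kwargs": {
  "moves": [
    [[0,0,-1,0,0,0,1],[0,0,-1,0,0,0,1],[0,-0.92,0,0,0,0,1],[0,-0.92,0,0,0,0,1],[0,-0.92,0,0,0,0,1]]
  ]
}}

```text
time_s: 13.8
eef_pos: [0.4255, 0.1242, 0.297]
eef_rot: [[1.0, -0.001, 0.0], [-0.001, -1.0, -0.0], [0.0, 0.0, -1.0]]
wrist_force: [0.1, 0.2, -4.9]
finger_gap: 0.0619
finger_force: 25.0
```

Emit:
{"fn": "drive_tool", "kwargs": {
  "moves": [
    [[0.1,-0.92,0,0,0,0,1],[0.1,-0.92,0,0,0,0,1],[0.1,-0.92,0,0,0,0,1],[0.1,-0.92,0,0,0,0,1],[0.1,-0.92,0,0,0,0,1]]
  ]
}}

```text
time_s: 14.42
eef_pos: [0.4381, 0.2392, 0.2967]
eef_rot: [[1.0, -0.001, -0.0], [-0.001, -1.0, -0.0], [-0.0, 0.0, -1.0]]
wrist_force: [0.1, -0.1, -3.9]
finger_gap: 0.0615
finger_force: 25.0
```

Emit:
{"fn": "drive_tool", "kwargs": {
  "moves": [
    [[0,-0.92,0,0,0,0,1],[0,-0.92,0,0,0,0,1],[0,0,0,0,0,0,1]]
  ]
}}

```text
time_s: 14.8
eef_pos: [0.4378, 0.2863, 0.2969]
eef_rot: [[1.0, 0.002, -0.0], [0.002, -1.0, 0.001], [-0.0, -0.001, -1.0]]
wrist_force: [-0.1, -0.9, -4.3]
finger_gap: 0.0618
finger_force: 25.0
```

Emit:
{"fn": "drive_tool", "kwargs": {
  "moves": [
    [[0,0,0.8,0,0,0,1],[0,0,0.8,0,0,0,1],[0,0,0.8,0,0,0,1],[0,0,0.2,0,0,0,1],[0,0,0,0,0,0,1]]
  ]
}}

```text
time_s: 15.42
eef_pos: [0.4414, 0.288, 0.2366]
eef_rot: [[1.0, 0.0, 0.011], [-0.0, -1.0, 0.009], [0.011, -0.009, -1.0]]
wrist_force: [0.9, 7.0, 23.1]
finger_gap: 0.0664
finger_force: 25.4
```

The jar caught the tray wall because I came up one row short in y. I'll raise it and look.

Emit:
{"fn": "drive_tool", "kwargs": {
  "moves": [
    [[0,0,-0.5,0,0,0,1],[0,0,-1,0,0,0,1],[0,-0.5,0,0,0,0,1],[0,-0.4,0,0,0,0,1],[0,0,0,0,0,0,1]]
  ]
}}

```text
time_s: 16.05
eef_pos: [0.4376, 0.3081, 0.2684]
eef_rot: [[1.0, 0.001, -0.002], [0.001, -1.0, -0.0], [-0.002, 0.0, -1.0]]
wrist_force: [0.3, 0.0, -4.3]
finger_gap: 0.0656
finger_force: 24.0
```

```bash
python3 - <<'E'
from h import *
p,d=ctrl.capture("scene"); q=ctrl.capture("top")[0]
a=cv2.resize(p[110:260,300:450],None,fx=3,fy=3); b=cv2.resize(q[130:280,90:240],None,fx=3,fy=3)
cv2.imwrite("pics/c2.png",np.clip(np.hstack([a,b])[:,:,:].astype(float)*1.6,0,255).astype(np.uint8)[:, :800])
cv2.imwrite("pics/c2.png",cv2.resize(cv2.convertScaleAbs(np.hstack([a,b]),alpha=1.6),(800,400)))
s=ctrl.read_state(); print(s["finger_gap"],s["wrist_force"],s["eef_pos"])
E
```

```text
0.06535151670552679 [ 0.3295 -0.0604 -3.6042] [0.4379 0.307  0.2684]
```

View pics/c2.png

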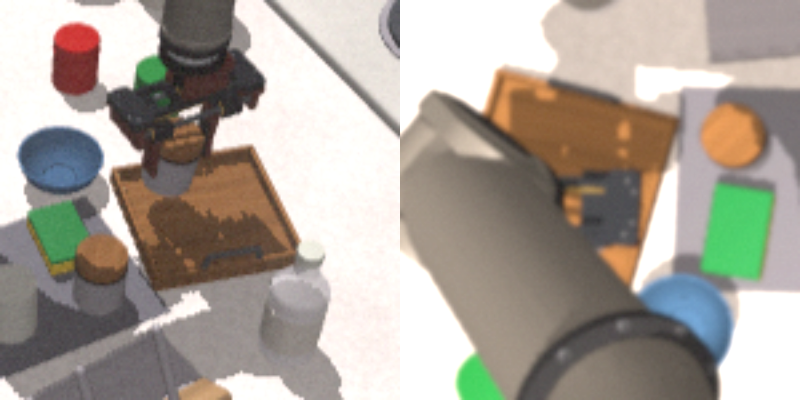

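The jar in hand has a small tilt (the gap grew by 3.5 mm). It is over the tray now, so I'll lower it softly with a low grip force and let it settle flat.

Emit:
{"fn": "drive_tool", "kwargs": {
  "moves": [
    [[0,0,0.7,0,0,0,1],[0,0,0.6,0,0,0,1],[0,0,0,0,0,0,1]]
  ],
  "grip_force": 10
}}

```text
time_s: 16.52
eef_pos: [0.4376, 0.3063, 0.2348]
eef_rot: [[1.0, -0.001, -0.003], [-0.001, -1.0, -0.003], [-0.003, 0.003, -1.0]]
wrist_force: [-0.0, 0.8, -3.8]
finger_gap: 0.062
finger_force: 10.0
```

Emit:
{"fn": "drive_tool", "kwargs": {
  "moves": [
    [[0,0,0.16,0,0,0,1],[0,0,0,0,0,0,1]]
  ]
}}

```text
time_s: 16.77
eef_pos: [0.4383, 0.3071, 0.2329]
eef_rot: [[1.0, -0.001, 0.0], [-0.001, -1.0, 0.0], [0.0, -0.0, -1.0]]
wrist_force: [-0.1, 0.3, -4.2]
finger_gap: 0.0621
finger_force: 10.0
```

Emit:
{"fn": "drive_tool", "kwargs": {
  "moves": [
    [[0,0,0.12,0,0,0,1],[0,0,0,0,0,0,1]]
  ]
}}

```text
time_s: 17.02
eef_pos: [0.4382, 0.3071, 0.2299]
eef_rot: [[1.0, -0.001, 0.0], [-0.001, -1.0, -0.0], [0.0, 0.0, -1.0]]
wrist_force: [-0.1, 0.5, -4.5]
finger_gap: 0.0617
finger_force: 10.0
```

Emit:
{"fn": "drive_tool", "kwargs": {
  "moves": [
    [[0,0,0.12,0,0,0,1],[0,0,0,0,0,0,1]]
  ]
}}

```text
time_s: 17.27
eef_pos: [0.4381, 0.3073, 0.2273]
eef_rot: [[1.0, -0.0, 0.0], [-0.0, -1.0, -0.0], [0.0, 0.0, -1.0]]
wrist_force: [-3.3, -1.0, 3.1]
finger_gap: 0.062
finger_force: 10.0
```

Emit:
{"fn": "drive_tool", "kwargs": {
  "moves": [
    [[0,0,0,0,0,0,-0.7],[0,0,0,0,0,0,-0.7],[0,0,-0.9,0,0,0,-0.7],[0,0,-0.9,0,0,0,-0.7],[0,0,-0.9,0,0,0,-0.7]]
  ],
  "grip_force": 25
}}

```text
time_s: 17.9
eef_pos: [0.4384, 0.3071, 0.2951]
eef_rot: [[1.0, -0.001, 0.0], [-0.001, -1.0, 0.0], [0.0, -0.0, -1.0]]
wrist_force: [-0.7, -0.0, -0.1]
finger_gap: 0.0744
finger_force: 0.0
```

Emit:
{"fn": "drive_tool", "kwargs": {
  "moves": [
    [[0.55,0.98,0,0,0,0,-0.7],[0.55,0.98,0,0,0,0,-0.7],[0.55,0.98,0,0,0,0,-0.7],[0.55,0.98,0,0,0,0,-0.7],[0.55,0.98,0,0,0,0,-0.7]]
  ]
}}

```text
time_s: 18.52
eef_pos: [0.5075, 0.1837, 0.2945]
eef_rot: [[1.0, -0.001, 0.001], [-0.001, -1.0, 0.0], [0.001, -0.0, -1.0]]
wrist_force: [0.8, -0.2, 0.5]
finger_gap: 0.0748
finger_force: 0.0
```

Emit:
{"fn": "drive_tool", "kwargs": {
  "moves": [
    [[0.55,0.98,0,0,0,0,-0.7],[0,0,0,0,0,0,-0.7]]
  ]
}}

```text
time_s: 18.77
eef_pos: [0.5217, 0.1579, 0.2944]
eef_rot: [[1.0, -0.005, 0.001], [-0.005, -1.0, -0.001], [0.001, 0.001, -1.0]]
wrist_force: [-0.6, 0.4, -0.3]
finger_gap: 0.0745
finger_force: 0.0
```

```bash
sed -i 's/box=(200,170,400,260)/box=(200,150,420,260)/' obj.py; python3 obj.py; python3 - <<'E'
from h import *
p,d=ctrl.capture("top"); W=cloud("top",d)
for b in blobs(W,.068,.1,box=(100,150,450,240)): print(b[0],b[1],b[2],b[3],b[4])
E
```

```text
scene [369. 177.] 62 [0.4504 0.3086] 0.028970682993531227
scene [338. 206.] 292 [0.5237 0.1582] 0.03330052271485329
scene [265. 208.] 262 [ 0.4325 -0.0436] 0.032469093799591064
scene [304. 217.] 272 [0.5153 0.0456] 0.03305325657129288
scene [277. 228.] 285 [ 0.5192 -0.0471] 0.031058482825756073
scene [408. 230.] 138 [0.689  0.3079] 0.03217077627778053
scene [362. 249.] 49 [0.7011 0.1362] 0.014499643817543983
[0.5209 0.1596 0.2944] [-0.1097  1.0074  0.6661] 18.825
[294. 184.] 405 [ 0.5153 -0.0459  0.0756] [ 0.5156 -0.0457] 0.02914489433169365
[258. 184.] 397 [0.5114 0.0456 0.0755] [0.5123 0.0458] 0.029203100129961967
[155. 212.] 488 [0.4332 0.3043 0.0839] [0.4334 0.3055] 0.03140000253915787
[426. 212.] 489 [ 0.453  -0.3819  0.082 ] [ 0.4533 -0.3835] 0.03149055689573288
[293. 218.] 407 [ 0.4287 -0.046   0.0756] [ 0.4287 -0.0461] 0.028969302773475647
```

Emit:
{"fn": "drive_tool", "kwargs": {
  "moves": [
    [[0,0.04,0.9,0,0,0,-0.7],[0,0,0.9,0,0,0,-0.7],[0,0,0.9,0,0,0,-0.7],[0,0,0.24,0,0,0,-0.7],[0,0,0,0,0,0,-0.7]]
  ]
}}

```text
time_s: 19.5
eef_pos: [0.5203, 0.16, 0.221]
eef_rot: [[1.0, 0.001, -0.0], [0.001, -1.0, 0.0], [-0.0, -0.0, -1.0]]
wrist_force: [-0.0, 0.4, 0.2]
finger_gap: 0.0748
finger_force: 0.0
```

Emit:
{"fn": "drive_tool", "kwargs": {
  "moves": [
    [[0,0,0,0,0,0,1],[0,0,0,0,0,0,1],[0,0,0,0,0,0,1],[0,0,0,0,0,0,1]]
  ]
}}

```text
time_s: 20.0
eef_pos: [0.521, 0.1592, 0.2218]
eef_rot: [[1.0, -0.001, 0.001], [-0.001, -1.0, 0.001], [0.001, -0.001, -1.0]]
wrist_force: [-0.7, 0.2, 6.1]
finger_gap: 0.0616
finger_force: 25.0
```

Emit:
{"fn": "drive_tool", "kwargs": {
  "moves": [
    [[0,0,-0.5,0,0,0,1],[0,0,-0.5,0,0,0,1],[0,0,0,0,0,0,1],[0,0,0,0,0,0,1],[0,0,0,0,0,0,1]]
  ]
}}

```text
time_s: 20.62
eef_pos: [0.5205, 0.1589, 0.2455]
eef_rot: [[1.0, -0.001, -0.001], [-0.001, -1.0, -0.0], [-0.001, 0.0, -1.0]]
wrist_force: [-1.1, 0.6, -1.6]
finger_gap: 0.0619
finger_force: 25.0
```

```bash
python3 w.py
```

```text
[ 0.0754  0.2146 -1.9005] [0.5166 0.4594 0.5624] [  0.0082 -51.5233  -2.647  -19.8208   0.0274  -0.0645  -0.0002] 0.06391968218303794 [0.5207 0.1591 0.2459] 21.125
```

Jar A reads 1.9 N, about 0.2 kg, so it goes in the tin.

Emit:
{"fn": "drive_tool", "kwargs": {
  "moves": [
    [[0,0,-0.85,0,0,0,1],[0,0,-0.85,0,0,0,1],[0,0,-0.85,0,0,0,1],[0,0,-0.85,0,0,0,1],[0,0.95,0,0,0,0,1]]
  ]
}}

```text
time_s: 21.75
eef_pos: [0.521, 0.1372, 0.3329]
eef_rot: [[1.0, 0.003, 0.004], [0.003, -1.0, 0.002], [0.004, -0.002, -1.0]]
wrist_force: [-1.1, -0.2, -2.6]
finger_gap: 0.061
finger_force: 25.0
```

Emit:
{"fn": "drive_tool", "kwargs": {
  "moves": [
    [[0.03,0.95,0,0,0,0,1],[0.03,0.95,0,0,0,0,1],[0.03,0.95,0,0,0,0,1],[0.03,0.95,0,0,0,0,1],[0.03,0.95,0,0,0,0,1]]
  ]
}}

```text
time_s: 22.38
eef_pos: [0.5242, 0.0158, 0.3309]
eef_rot: [[1.0, -0.0, 0.0], [-0.0, -1.0, -0.0], [0.0, 0.0, -1.0]]
wrist_force: [-0.0, -0.3, -1.3]
finger_gap: 0.0618
finger_force: 25.0
```

Emit:
{"fn": "drive_tool", "kwargs": {
  "moves": [
    [[0.03,0.95,0,0,0,0,1],[0.03,0.95,0,0,0,0,1],[0.03,0.95,0,0,0,0,1],[0.03,0.95,0,0,0,0,1],[0.03,0.95,0,0,0,0,1]]
  ]
}}

```text
time_s: 23.0
eef_pos: [0.5279, -0.1029, 0.3309]
eef_rot: [[1.0, -0.001, -0.0], [-0.001, -1.0, 0.0], [-0.0, -0.0, -1.0]]
wrist_force: [-0.2, 0.4, -2.4]
finger_gap: 0.0619
finger_force: 25.0
```

Emit:
{"fn": "drive_tool", "kwargs": {
  "moves": [
    [[0.03,0.95,0,0,0,0,1],[0.03,0.95,0,0,0,0,1],[0.03,0.95,0,0,0,0,1],[0.03,0.95,0,0,0,0,1],[0.03,0.95,0,0,0,0,1]]
  ]
}}

```text
time_s: 23.62
eef_pos: [0.5315, -0.2217, 0.3309]
eef_rot: [[1.0, -0.0, -0.0], [-0.0, -1.0, 0.0], [-0.0, -0.0, -1.0]]
wrist_force: [-0.7, -0.3, -2.9]
finger_gap: 0.0614
finger_force: 25.0
```

Emit:
{"fn": "drive_tool", "kwargs": {
  "moves": [
    [[0.03,0.95,0,0,0,0,1],[0.03,0.95,0,0,0,0,1],[0.03,0.95,0,0,0,0,1],[0.03,0.95,0,0,0,0,1],[0.03,0.95,0,0,0,0,1]]
  ]
}}

```text
time_s: 24.25
eef_pos: [0.5354, -0.3408, 0.3309]
eef_rot: [[1.0, -0.0, -0.0], [-0.0, -1.0, 0.0], [-0.0, -0.0, -1.0]]
wrist_force: [0.4, 0.8, -2.0]
finger_gap: 0.0616
finger_force: 25.0
```

Emit:
{"fn": "drive_tool", "kwargs": {
  "moves": [
    [[0,0,0,0,0,0,1]]
  ]
}}

```text
time_s: 24.38
eef_pos: [0.5347, -0.3423, 0.3308]
eef_rot: [[1.0, -0.004, -0.0], [-0.004, -1.0, -0.001], [-0.0, 0.001, -1.0]]
wrist_force: [-0.3, -0.4, -1.9]
finger_gap: 0.0618
finger_force: 25.0
```

Emit:
{"fn": "drive_tool", "kwargs": {
  "moves": [
    [[0,0,0.95,0,0,0,1],[0,0,0.95,0,0,0,1],[0,0,0.95,0,0,0,1],[0,0,0.8,0,0,0,1],[0,0,0.3,0,0,0,1]]
  ]
}}

```text
time_s: 25.0
eef_pos: [0.5352, -0.339, 0.2309]
eef_rot: [[1.0, 0.0, -0.002], [0.0, -1.0, 0.001], [-0.002, -0.001, -1.0]]
wrist_force: [-0.0, -0.7, -0.8]
finger_gap: 0.062
finger_force: 25.0
```

Emit:
{"fn": "drive_tool", "kwargs": {
  "moves": [
    [[0,0,0.08,0,0,0,1],[0,0,0.08,0,0,0,1],[0,0,0,0,0,0,1]]
  ]
}}

```text
time_s: 25.38
eef_pos: [0.5355, -0.3398, 0.2287]
eef_rot: [[1.0, -0.001, 0.001], [-0.001, -1.0, -0.001], [0.001, 0.001, -1.0]]
wrist_force: [0.4, -1.4, -1.6]
finger_gap: 0.0618
finger_force: 25.0
```

Emit:
{"fn": "drive_tool", "kwargs": {
  "moves": [
    [[0,0,0.04,0,0,0,1],[0,0,0,0,0,0,1]]
  ]
}}

```text
time_s: 25.62
eef_pos: [0.5354, -0.3398, 0.2273]
eef_rot: [[1.0, -0.001, 0.0], [-0.001, -1.0, -0.0], [0.0, 0.0, -1.0]]
wrist_force: [0.0, 1.3, -1.8]
finger_gap: 0.0614
finger_force: 25.0
```

Emit:
{"fn": "drive_tool", "kwargs": {
  "moves": [
    [[0,0,0.03,0,0,0,1],[0,0,0,0,0,0,-0.7],[0,0,0,0,0,0,-0.7],[0,0,0,0,0,0,-0.7],[0,0,-0.9,0,0,0,-0.7]]
  ]
}}

```text
time_s: 26.25
eef_pos: [0.5346, -0.3393, 0.2475]
eef_rot: [[1.0, -0.0, -0.003], [-0.0, -1.0, 0.002], [-0.003, -0.002, -1.0]]
wrist_force: [0.6, -0.4, -0.3]
finger_gap: 0.0745
finger_force: 0.0
```

Emit:
{"fn": "drive_tool", "kwargs": {
  "moves": [
    [[0,0,-0.9,0,0,0,-0.7],[0,0,-0.93,0,0,0,-0.7],[-0.06,-0.98,0,0,0,0,-0.7],[-0.06,-0.98,0,0,0,0,-0.7],[-0.06,-0.98,0,0,0,0,-0.7]]
  ]
}}

```text
time_s: 26.88
eef_pos: [0.5303, -0.2633, 0.2934]
eef_rot: [[1.0, 0.001, -0.002], [0.001, -1.0, 0.001], [-0.002, -0.001, -1.0]]
wrist_force: [0.2, 1.3, 0.3]
finger_gap: 0.0744
finger_force: 0.0
```

Emit:
{"fn": "drive_tool", "kwargs": {
  "moves": [
    [[-0.06,-0.98,0,0,0,0,-0.7],[-0.06,-0.98,0,0,0,0,-0.7],[-0.06,-0.98,0,0,0,0,-0.7],[-0.06,-0.98,0,0,0,0,-0.7],[-0.06,-0.98,0,0,0,0,-0.7]]
  ]
}}

```text
time_s: 27.5
eef_pos: [0.5224, -0.1409, 0.2934]
eef_rot: [[1.0, 0.001, -0.002], [0.001, -1.0, 0.001], [-0.002, -0.001, -1.0]]
wrist_force: [-0.0, 0.1, -0.1]
finger_gap: 0.0746
finger_force: 0.0
```

Emit:
{"fn": "drive_tool", "kwargs": {
  "moves": [
    [[-0.06,-0.98,0,0,0,0,-0.7],[-0.06,-0.98,0,0,0,0,-0.7],[-0.06,-0.98,0,0,0,0,-0.7],[-0.06,-0.98,0,0,0,0,-0.7],[0,0,0,0,0,0,-0.7]]
  ]
}}

```text
time_s: 28.12
eef_pos: [0.5164, -0.0425, 0.2937]
eef_rot: [[1.0, 0.005, -0.002], [0.005, -1.0, 0.001], [-0.002, -0.001, -1.0]]
wrist_force: [-0.2, 0.0, -1.4]
finger_gap: 0.0746
finger_force: 0.0
```

```bash
python3 obj.py; python3 - <<'E'
from h import *
p,d=ctrl.capture("top"); W=cloud("top",d)
for b in blobs(W,.068,.1,box=(100,150,450,240)): print(b[0],b[1],b[2],b[3],b[4])
E
```

```text
scene [364. 172.] 286 [0.4398 0.3086] 0.0357874371111393
scene [271. 212.] 42 [ 0.4528 -0.036 ] 0.01727951131761074
scene [304. 217.] 277 [0.5155 0.0427] 0.033962149173021317
scene [277. 228.] 279 [ 0.5195 -0.0437] 0.03253283351659775
scene [408. 230.] 141 [0.6869 0.3115] 0.033225029706954956
scene [362. 250.] 41 [0.6993 0.1389] 0.012435252778232098
[ 0.5167 -0.0442  0.2939] [ 0.1973 -0.4429 -0.6692] 28.175
[417. 187.] 961 [ 0.5155 -0.3579  0.0821] [ 0.5168 -0.3595] 0.061464786529541016
[255. 186.] 219 [0.5061 0.0542 0.0759] [0.5111 0.0465] 0.028755951672792435
[155. 212.] 485 [0.433  0.3045 0.0839] [0.4333 0.3058] 0.03137030452489853
[284. 219.] 51 [ 0.4245 -0.0237  0.0753] [ 0.4238 -0.0268] 0.01956299878656864
```

Jars A and C in the tin now seem to be touching, so one was probably nudged; I'll check that later. Now cup E.

Emit:
{"fn": "drive_tool", "kwargs": {
  "moves": [
    [[0,0.04,0.9,0,0,0,-0.7],[0,0,0.9,0,0,0,-0.7],[0,0,0.9,0,0,0,-0.7],[0,0,0.53,0,0,0,-0.7],[0,0,0,0,0,0,-0.7]]
  ],
  "grip_force": 20
}}

```text
time_s: 28.85
eef_pos: [0.5171, -0.0473, 0.2131]
eef_rot: [[1.0, -0.001, -0.002], [-0.001, -1.0, -0.0], [-0.002, 0.0, -1.0]]
wrist_force: [0.5, -0.1, 0.2]
finger_gap: 0.0746
finger_force: 0.0
```

Emit:
{"fn": "drive_tool", "kwargs": {
  "moves": [
    [[0,0,0,0,0,0,1],[0,0,0,0,0,0,1],[0,0,0,0,0,0,1],[0,0,0,0,0,0,1]]
  ]
}}

```text
time_s: 29.35
eef_pos: [0.518, -0.0467, 0.2146]
eef_rot: [[1.0, -0.001, 0.002], [-0.001, -1.0, -0.0], [0.002, 0.0, -1.0]]
wrist_force: [-0.1, 1.0, 4.6]
finger_gap: 0.0598
finger_force: 20.1
```

Emit:
{"fn": "drive_tool", "kwargs": {
  "moves": [
    [[0,0,-0.95,0,0,0,1],[0,0,-0.95,0,0,0,1],[0,0,-0.95,0,0,0,1],[0,0,-0.95,0,0,0,1],[0,0,-0.95,0,0,-0.98,1]]
  ]
}}

```text
time_s: 29.98
eef_pos: [0.517, -0.0467, 0.333]
eef_rot: [[0.993, 0.119, -0.001], [0.119, -0.993, -0.0], [-0.001, 0.0, -1.0]]
wrist_force: [0.1, 0.4, -2.2]
finger_gap: 0.0596
finger_force: 20.0
```

Emit:
{"fn": "drive_tool", "kwargs": {
  "moves": [
    [[0,0,0,0,0.83,0,1],[0,0,0,0,0.83,0,1],[0,0,0,0,0.83,0,1],[0,0,0,0,0.83,0,1],[0,0,0,0,0.84,0,1]]
  ]
}}

```text
time_s: 30.6
eef_pos: [0.5168, -0.0468, 0.3322]
eef_rot: [[0.871, 0.117, 0.477], [0.102, -0.993, 0.056], [0.48, 0.0, -0.877]]
wrist_force: [-0.1, 0.7, -1.6]
finger_gap: 0.0599
finger_force: 20.0
```

```bash
cat > peg.py <<'E'
import sys
from h import *
from scipy.spatial.transform import Rotation as Ro
tip=np.array({"3":(.691,-.062,.126),"2":(.679,.0375,.126),"1":(.6675,.137,.126)}[sys.argv[1]])
D=float(sys.argv[2]); back=float(sys.argv[3])
th=.1175; Rp=Ro.from_euler("z",th).as_matrix()@Ro.from_euler("y",-.5).as_matrix()
px,py,pz=Rp.T
T=Rp@np.diag([1,-1,-1.]) # tool
s=ctrl.read_state(); R=s["eef_rot"]
goal=tip+(D-.033+back)*pz-.008*px
print("pos",s["eef_pos"],"goal",goal,"gap",s["finger_gap"],s["wrist_force"],s["time_s"])
print("shift units",R.T@(goal-s["eef_pos"])/.025,"turn units",Ro.from_matrix(R.T@T).as_rotvec()/.12)
E
python3 peg.py 3 .175 .09
```

```text
pos [ 0.5168 -0.0468  0.3322] goal [ 0.5736 -0.0759  0.3258] gap 0.05988725300303061 [-0.1124  0.667  -1.5654] 30.6
shift units [1.7358 1.4189 1.2417] turn units [ 0.0025 -0.0048 -0.0044]
```

Emit:
{"fn": "drive_tool", "kwargs": {
  "moves": [
    [[0.87,0.71,0,0,0,0,1],[0.87,0.71,0,0,0,0,1],[0,0,0.6,0,0,0,1],[0,0,0.55,0,0,0,1],[0,0,0,0,0,0,1]]
  ]
}}

```text
time_s: 31.22
eef_pos: [0.5722, -0.0746, 0.3256]
eef_rot: [[0.874, 0.119, 0.471], [0.104, -0.993, 0.057], [0.474, -0.001, -0.88]]
wrist_force: [0.3, 0.3, -1.6]
finger_gap: 0.0598
finger_force: 20.0
```

```bash
python3 peg.py 3 .1765 0; python3 - <<'E'
from h import *
p,d=ctrl.capture("scene"); cv2.imwrite("pics/peg1.png",cv2.convertScaleAbs(cv2.resize(p[170:330,140:420],None,fx=2.8,fy=2.8,interpolation=cv2.INTER_CUBIC),alpha=1.6))
E
```

```text
pos [ 0.5722 -0.0746  0.3256] goal [ 0.6157 -0.0709  0.2481] gap 0.05982690472949564 [ 0.2844  0.335  -1.6283] 31.225
shift units [0.066  0.0612 3.5568] turn units [-0.015   0.0475  0.006 ]
```

View pics/peg1.png

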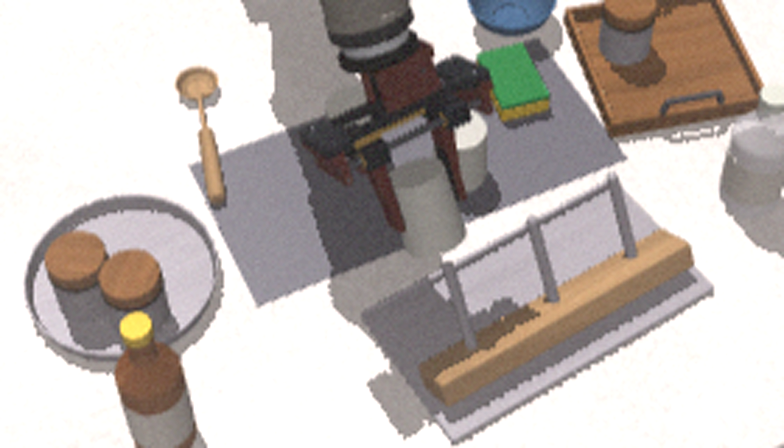

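The cup's mouth is in front of the left peg's tip (crop ≈ (445,268)), and the tin jars are upright at crop (76,270) and (130,290). I'll push the cup on.

Emit:
{"fn": "drive_tool", "kwargs": {
  "moves": [
    [[0,0,0.7,0,0,0,1],[0,0,0.7,0,0,0,1],[0,0,0.7,0,0,0,1],[0,0,0.6,0,0,0,1],[0,0,0.4,0,0,0,1]]
  ]
}}

```text
time_s: 31.9
eef_pos: [0.6105, -0.0714, 0.2589]
eef_rot: [[0.872, 0.117, 0.475], [0.103, -0.993, 0.056], [0.478, -0.0, -0.878]]
wrist_force: [-0.8, 0.5, -2.8]
finger_gap: 0.0599
finger_force: 20.0
```

Emit:
{"fn": "drive_tool", "kwargs": {
  "moves": [
    [[0,0,0.2,0,0,0,1],[0,0,0,0,0,0,1]]
  ]
}}

```text
time_s: 32.15
eef_pos: [0.6125, -0.0713, 0.2557]
eef_rot: [[0.872, 0.117, 0.475], [0.102, -0.993, 0.056], [0.479, -0.0, -0.878]]
wrist_force: [0.7, -0.6, -1.4]
finger_gap: 0.06
finger_force: 20.0
```

Emit:
{"fn": "drive_tool", "kwargs": {
  "moves": [
    [[0,0,0.12,0,0,0,1],[0,0,0,0,0,0,1]]
  ]
}}

```text
time_s: 32.4
eef_pos: [0.6139, -0.0713, 0.2534]
eef_rot: [[0.872, 0.117, 0.476], [0.102, -0.993, 0.056], [0.479, 0.0, -0.878]]
wrist_force: [0.3, 0.2, -1.5]
finger_gap: 0.0596
finger_force: 20.0
```

Emit:
{"fn": "drive_tool", "kwargs": {
  "moves": [
    [[0,0,0.12,0,0,0,1],[0,0,0,0,0,0,1]]
  ]
}}

```text
time_s: 32.65
eef_pos: [0.6153, -0.0711, 0.2507]
eef_rot: [[0.872, 0.117, 0.476], [0.102, -0.993, 0.056], [0.479, 0.0, -0.878]]
wrist_force: [0.5, 0.1, -2.1]
finger_gap: 0.06
finger_force: 20.0
```

Emit:
{"fn": "drive_tool", "kwargs": {
  "moves": [
    [[0,0,0.08,0,0,0,1],[0,0,0,0,0,0,1]]
  ]
}}

```text
time_s: 32.9
eef_pos: [0.6163, -0.0709, 0.2488]
eef_rot: [[0.872, 0.117, 0.475], [0.102, -0.993, 0.056], [0.479, -0.0, -0.878]]
wrist_force: [0.0, 0.4, -1.6]
finger_gap: 0.0596
finger_force: 20.0
```

Emit:
{"fn": "drive_tool", "kwargs": {
  "moves": [
    [[0,0,0.08,0,0,0,1],[0,0,0,0,0,0,1]]
  ]
}}

```text
time_s: 33.15
eef_pos: [0.6175, -0.0708, 0.2476]
eef_rot: [[0.871, 0.117, 0.476], [0.103, -0.993, 0.056], [0.48, 0.0, -0.877]]
wrist_force: [-4.5, 0.1, 4.5]
finger_gap: 0.0597
finger_force: 20.1
```

Emit:
{"fn": "drive_tool", "kwargs": {
  "moves": [
    [[0,0,0,0,0,0,-0.7],[0,0,0,0,0,0,-0.7],[0,0,0,0,0,0,-0.7],[0,0,-0.5,0,0,0,-0.7],[0,0,-0.8,0,0,0,-0.7]]
  ]
}}

```text
time_s: 33.78
eef_pos: [0.6013, -0.0724, 0.2762]
eef_rot: [[0.872, 0.117, 0.475], [0.103, -0.993, 0.056], [0.478, -0.0, -0.878]]
wrist_force: [-0.3, 0.6, 0.7]
finger_gap: 0.0749
finger_force: 0.0
```

Emit:
{"fn": "drive_tool", "kwargs": {
  "moves": [
    [[0,0,-0.9,0,0,0,-0.7],[0,0,-0.9,0,0,0,-0.7],[0,0,-0.9,0,0,0,-0.7],[0,0,0,0,-0.83,0,-0.7],[0,0,0,0,-0.83,0,-0.7]]
  ]
}}

```text
time_s: 34.4
eef_pos: [0.5688, -0.0767, 0.3368]
eef_rot: [[0.949, 0.116, 0.292], [0.111, -0.993, 0.033], [0.294, 0.001, -0.956]]
wrist_force: [0.2, -0.4, -0.3]
finger_gap: 0.0751
finger_force: 0.0
```

Emit:
{"fn": "drive_tool", "kwargs": {
  "moves": [
    [[0,0,0,0,-0.83,0,-0.7],[0,0,0,0,-0.84,0,-0.7],[0,0,0,0,-0.83,0,-0.7],[0,0,0,0,0,0.98,-0.7],[0,0,0,0,0,0,-0.7]]
  ]
}}

```text
time_s: 35.02
eef_pos: [0.5693, -0.0764, 0.336]
eef_rot: [[1.0, 0.0, 0.001], [0.0, -1.0, -0.0], [0.001, 0.0, -1.0]]
wrist_force: [0.2, 0.6, 0.4]
finger_gap: 0.0749
finger_force: 0.0
```

```bash
cat > goal.py <<'E'
import sys
from h import *
s=ctrl.read_state(); g=np.array([float(a) for a in sys.argv[1:4]])
print("pos",s["eef_pos"],"units",s["eef_rot"].T@(g-s["eef_pos"])/.025); print(s["eef_rot"])
E
python3 goal.py .514 .0455 .2945; python3 - <<'E'
from h import *
p,d=ctrl.capture("scene"); cv2.imwrite("pics/peg2.png",cv2.convertScaleAbs(cv2.resize(p[170:330,140:420],None,fx=2.8,fy=2.8,interpolation=cv2.INTER_CUBIC),alpha=1.6))
E
```

```text
pos [ 0.5693 -0.0764  0.336 ] units [-2.2143 -4.8765  1.6566]
[[ 1.      0.0002  0.0013]
 [ 0.0002 -1.     -0.0003]
 [ 0.0013  0.0003 -1.    ]]
```

View pics/peg2.png

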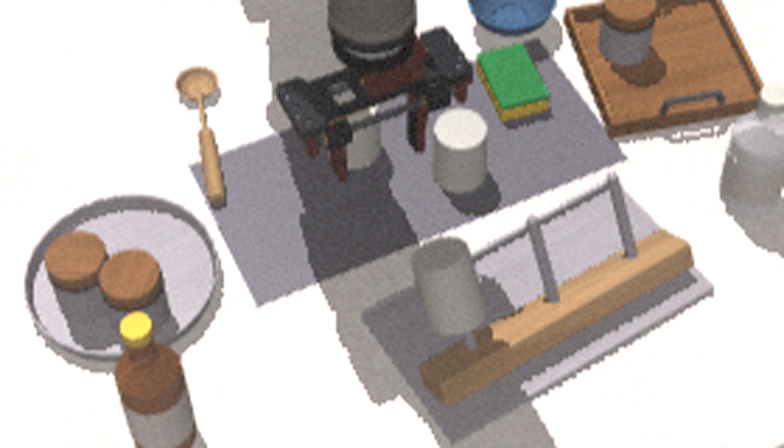

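Cup E hangs home on the left peg, crop (450,285). Next, cup D.

Emit:
{"fn": "drive_tool", "kwargs": {
  "moves": [
    [[-0.44,-0.98,0.33,0,0,0,-0.7],[-0.44,-0.98,0.33,0,0,0,-0.7],[-0.44,-0.98,0.33,0,0,0,-0.7],[-0.44,-0.98,0.33,0,0,0,-0.7],[-0.45,-0.96,0.33,0,0,0,-0.7]]
  ]
}}

```text
time_s: 35.7
eef_pos: [0.5139, 0.0463, 0.294]
eef_rot: [[1.0, 0.002, 0.001], [0.002, -1.0, 0.0], [0.001, -0.0, -1.0]]
wrist_force: [0.3, 0.4, 0.3]
finger_gap: 0.0748
finger_force: 0.0
```

Emit:
{"fn": "drive_tool", "kwargs": {
  "moves": [
    [[0,0,0.9,0,0,0,-0.7],[0,0,0.9,0,0,0,-0.7],[0,0,0.9,0,0,0,-0.7],[0,0,0.54,0,0,0,-0.7],[0,0,0,0,0,0,-0.7]]
  ]
}}

```text
time_s: 36.33
eef_pos: [0.5142, 0.0456, 0.2122]
eef_rot: [[1.0, 0.0, -0.001], [0.0, -1.0, -0.0], [-0.001, 0.0, -1.0]]
wrist_force: [-0.5, 0.3, -1.0]
finger_gap: 0.0745
finger_force: 0.0
```

Emit:
{"fn": "drive_tool", "kwargs": {
  "moves": [
    [[0,0,0,0,0,0,1],[0,0,0,0,0,0,1],[0,0,0,0,0,0,1],[0,0,0,0,0,0,1]]
  ]
}}

```text
time_s: 36.83
eef_pos: [0.5149, 0.0458, 0.2134]
eef_rot: [[1.0, -0.001, 0.001], [-0.001, -1.0, 0.0], [0.001, -0.0, -1.0]]
wrist_force: [-1.3, 0.6, 6.9]
finger_gap: 0.0603
finger_force: 20.1
```

Emit:
{"fn": "drive_tool", "kwargs": {
  "moves": [
    [[0,0,-0.95,0,0,0,1],[0,0,-0.95,0,0,0,1],[0,0,-0.95,0,0,0,1],[0,0,-0.95,0,0,0,1],[0,0,-0.95,0,0,-0.98,1]]
  ]
}}

```text
time_s: 37.45
eef_pos: [0.5141, 0.0456, 0.3319]
eef_rot: [[0.993, 0.119, -0.001], [0.119, -0.993, -0.0], [-0.001, 0.0, -1.0]]
wrist_force: [0.2, 0.3, -1.4]
finger_gap: 0.0603
finger_force: 20.0
```

Emit:
{"fn": "drive_tool", "kwargs": {
  "moves": [
    [[0,0,0,0,0.83,0,1],[0,0,0,0,0.83,0,1],[0,0,0,0,0.83,0,1],[0,0,0,0,0.83,0,1],[0,0,0,0,0.84,0,1]]
  ]
}}

```text
time_s: 38.08
eef_pos: [0.514, 0.0453, 0.331]
eef_rot: [[0.871, 0.116, 0.477], [0.102, -0.993, 0.056], [0.48, -0.0, -0.877]]
wrist_force: [0.7, -0.6, -2.5]
finger_gap: 0.0601
finger_force: 20.0
```

```bash
python3 peg.py 2 .1765 .09
```

```text
pos [0.514  0.0453 0.331 ] goal [0.5609 0.0236 0.3271] gap 0.06010774389897882 [ 0.6712 -0.584  -2.4919] 38.075
shift units [1.4677 1.0831 0.9833] turn units [ 0.0011 -0.0086 -0.0075]
```

Emit:
{"fn": "drive_tool", "kwargs": {
  "moves": [
    [[0.74,0.54,0,0,0,0,1],[0.73,0.54,0,0,0,0,1],[0,0,0.5,0,0,0,1],[0,0,0.48,0,0,0,1],[0,0,0,0,0,0,1]]
  ]
}}

```text
time_s: 38.7
eef_pos: [0.5605, 0.0248, 0.3253]
eef_rot: [[0.874, 0.118, 0.472], [0.104, -0.993, 0.056], [0.475, -0.0, -0.88]]
wrist_force: [-1.0, 0.3, -1.7]
finger_gap: 0.0597
finger_force: 20.0
```

Emit:
{"fn": "drive_tool", "kwargs": {
  "moves": [
    [[0,0,0.7,0,0,0,1],[0,0,0.7,0,0,0,1],[0,0,0.7,0,0,0,1],[0,0,0.7,0,0,0,1],[0,0,0.4,0,0,0,1]]
  ]
}}

```text
time_s: 39.33
eef_pos: [0.5997, 0.0288, 0.2557]
eef_rot: [[0.873, 0.117, 0.474], [0.103, -0.993, 0.056], [0.478, 0.0, -0.879]]
wrist_force: [-0.2, -0.2, -1.3]
finger_gap: 0.0604
finger_force: 20.0
```

Emit:
{"fn": "drive_tool", "kwargs": {
  "moves": [
    [[0,0,0.1,0,0,0,1],[0,0,0,0,0,0,1]]
  ]
}}

```text
time_s: 39.58
eef_pos: [0.6007, 0.0286, 0.2551]
eef_rot: [[0.872, 0.117, 0.476], [0.102, -0.993, 0.056], [0.479, -0.0, -0.878]]
wrist_force: [0.2, 0.2, -1.8]
finger_gap: 0.0605
finger_force: 20.0
```

Emit:
{"fn": "drive_tool", "kwargs": {
  "moves": [
    [[0,0,0.1,0,0,0,1],[0,0,0,0,0,0,1]]
  ]
}}

```text
time_s: 39.83
eef_pos: [0.6018, 0.0286, 0.2531]
eef_rot: [[0.872, 0.117, 0.476], [0.102, -0.993, 0.056], [0.479, 0.0, -0.878]]
wrist_force: [0.2, -1.4, -1.5]
finger_gap: 0.06
finger_force: 20.0
```

```bash
python3 peg.py 2 .1765 0
```

```text
pos [0.6018 0.0286 0.2531] goal [0.6037 0.0286 0.2481] gap 0.059994093457604265 [ 0.1624 -1.3578 -1.4806] 39.825
shift units [-0.0291  0.0101  0.2108] turn units [ 0.003   0.0024 -0.0052]
```

Emit:
{"fn": "drive_tool", "kwargs": {
  "moves": [
    [[0,0,0.12,0,0,0,1],[0,0,0,0,0,0,1]]
  ]
}}

```text
time_s: 40.08
eef_pos: [0.6032, 0.0289, 0.25]
eef_rot: [[0.872, 0.117, 0.475], [0.102, -0.993, 0.056], [0.479, -0.0, -0.878]]
wrist_force: [-0.2, -0.2, -1.3]
finger_gap: 0.0601
finger_force: 20.0
```

Emit:
{"fn": "drive_tool", "kwargs": {
  "moves": [
    [[0,0,0.1,0,0,0,1],[0,0,0,0,0,0,1]]
  ]
}}

```text
time_s: 40.33
eef_pos: [0.6044, 0.0291, 0.2477]
eef_rot: [[0.872, 0.117, 0.475], [0.103, -0.993, 0.056], [0.478, -0.0, -0.878]]
wrist_force: [-0.4, 1.4, -1.8]
finger_gap: 0.0599
finger_force: 20.0
```

Emit:
{"fn": "drive_tool", "kwargs": {
  "moves": [
    [[0,0,0.05,0,0,0,1],[0,0,0,0,0,0,1]]
  ]
}}

```text
time_s: 40.58
eef_pos: [0.605, 0.0292, 0.2468]
eef_rot: [[0.872, 0.117, 0.475], [0.103, -0.993, 0.056], [0.479, 0.0, -0.878]]
wrist_force: [0.5, 0.6, -1.7]
finger_gap: 0.0603
finger_force: 20.0
```

Emit:
{"fn": "drive_tool", "kwargs": {
  "moves": [
    [[0,0,0.06,0,0,0,1],[0,0,0,0,0,0,1]]
  ]
}}

```text
time_s: 40.83
eef_pos: [0.6059, 0.0293, 0.2462]
eef_rot: [[0.871, 0.117, 0.477], [0.103, -0.993, 0.056], [0.48, 0.0, -0.877]]
wrist_force: [-4.2, -1.1, 5.9]
finger_gap: 0.0601
finger_force: 20.1
```

Emit:
{"fn": "drive_tool", "kwargs": {
  "moves": [
    [[0,0,0.06,0,0,0,1],[0,0,0,0,0,0,1]]
  ]
}}

```text
time_s: 41.08
eef_pos: [0.6071, 0.0295, 0.2459]
eef_rot: [[0.87, 0.117, 0.478], [0.102, -0.993, 0.056], [0.482, 0.0, -0.876]]
wrist_force: [-5.7, -1.7, 10.0]
finger_gap: 0.0602
finger_force: 20.1
```

Emit:
{"fn": "drive_tool", "kwargs": {
  "moves": [
    [[0,0,0,0,0,0,-0.7],[0,0,0,0,0,0,-0.7],[0,0,0,0,0,0,-0.7],[0,0,-0.5,0,0,0,-0.7],[0,0,-0.8,0,0,0,-0.7]]
  ]
}}

```text
time_s: 41.7
eef_pos: [0.5904, 0.0276, 0.273]
eef_rot: [[0.872, 0.117, 0.475], [0.103, -0.993, 0.056], [0.478, 0.0, -0.878]]
wrist_force: [0.1, -0.6, -0.5]
finger_gap: 0.0746
finger_force: 0.0
```

Emit:
{"fn": "drive_tool", "kwargs": {
  "moves": [
    [[0,0,-0.9,0,0,0,-0.7],[0,0,-0.9,0,0,0,-0.7],[0,0,-0.9,0,0,0,-0.7],[0,0,0,0,-0.83,0,-0.7],[0,0,0,0,-0.83,0,-0.7]]
  ]
}}

```text
time_s: 42.32
eef_pos: [0.5582, 0.0236, 0.3332]
eef_rot: [[0.949, 0.117, 0.291], [0.112, -0.993, 0.034], [0.293, 0.0, -0.956]]
wrist_force: [0.5, -0.4, -0.3]
finger_gap: 0.0743
finger_force: 0.0
```

Emit:
{"fn": "drive_tool", "kwargs": {
  "moves": [
    [[0,0,0,0,-0.83,0,-0.7],[0,0,0,0,-0.84,0,-0.7],[0,0,0,0,-0.83,0,-0.7],[0,0,0,0,0,0.98,-0.7],[0,0,0,0,0,0,-0.7]]
  ]
}}

```text
time_s: 42.95
eef_pos: [0.5586, 0.0237, 0.3325]
eef_rot: [[1.0, 0.0, 0.0], [0.0, -1.0, 0.0], [0.0, -0.0, -1.0]]
wrist_force: [-0.5, -0.1, 0.1]
finger_gap: 0.075
finger_force: 0.0
```

Emit:
{"fn": "drive_tool", "kwargs": {
  "moves": [
    [[-0.9,0.5,0,0,0,0,-0.7],[-0.9,0.5,0,0,0,0,-0.7],[-0.9,0.5,0,0,0,0,-0.7],[-0.9,0.5,0,0,0,0,-0.7],[0,0,0,0,0,0,-0.7]]
  ]
}}

```text
time_s: 43.58
eef_pos: [0.4674, -0.0271, 0.3322]
eef_rot: [[1.0, -0.0, -0.001], [-0.0, -1.0, -0.002], [-0.001, 0.002, -1.0]]
wrist_force: [0.2, -0.3, 0.3]
finger_gap: 0.0744
finger_force: 0.0
```

```bash
python3 goal.py .430 -.046 .213; python3 obj.py
```

```text
pos [ 0.4674 -0.0271  0.3322] units [-1.4947  0.7484  4.7716]
[[ 1.     -0.     -0.0005]
 [-0.     -1.     -0.0015]
 [-0.0005  0.0015 -1.    ]]
scene [364. 173.] 293 [0.4369 0.3057] 0.035029336810112
scene [265. 209.] 254 [ 0.4309 -0.0459] 0.033418674021959305
scene [408. 230.] 142 [0.6885 0.3089] 0.031905073672533035
scene [362. 250.] 42 [0.7021 0.1372] 0.010796412825584412
[ 0.4686 -0.0265  0.3325] [-0.7049 -0.2355  0.9174] 43.625
```

Emit:
{"fn": "drive_tool", "kwargs": {
  "moves": [
    [[-0.77,0.39,0.8,0,0,0,-0.7],[-0.77,0.38,0.8,0,0,0,-0.7],[0,0,0.9,0,0,0,-0.7],[0,0,0.9,0,0,0,-0.7],[0,0,0.9,0,0,0,-0.7]]
  ]
}}

```text
time_s: 44.25
eef_pos: [0.4316, -0.0447, 0.2241]
eef_rot: [[1.0, 0.001, 0.002], [0.001, -1.0, 0.001], [0.002, -0.001, -1.0]]
wrist_force: [0.0, -0.2, -0.0]
finger_gap: 0.075
finger_force: 0.0
```

Emit:
{"fn": "drive_tool", "kwargs": {
  "moves": [
    [[0,0,0.46,0,0,0,-0.7],[0,0,0,0,0,0,1],[0,0,0,0,0,0,1],[0,0,0,0,0,0,1],[0,0,0,0,0,0,1]]
  ]
}}

```text
time_s: 44.88
eef_pos: [0.4305, -0.0455, 0.2135]
eef_rot: [[1.0, -0.001, 0.001], [-0.001, -1.0, -0.0], [0.001, 0.0, -1.0]]
wrist_force: [0.4, -0.1, 1.5]
finger_gap: 0.0587
finger_force: 20.0
```

Emit:
{"fn": "drive_tool", "kwargs": {
  "moves": [
    [[0,0,-0.95,0,0,0,1],[0,0,-0.95,0,0,0,1],[0,0,-0.95,0,0,0,1],[0,0,-0.95,0,0,0,1],[0,0,-0.95,0,0,-0.98,1]]
  ]
}}

```text
time_s: 45.5
eef_pos: [0.43, -0.0454, 0.3327]
eef_rot: [[0.993, 0.119, 0.0], [0.119, -0.993, -0.0], [-0.0, 0.0, -1.0]]
wrist_force: [0.2, -0.0, -1.0]
finger_gap: 0.0589
finger_force: 20.0
```

Emit:
{"fn": "drive_tool", "kwargs": {
  "moves": [
    [[0.9,-0.9,0,0,0,0,1],[0.9,-0.9,0,0,0,0,1],[0.9,-0.9,0,0,0,0,1],[0.4,-0.9,0,0,0,0,1],[0,-0.9,0,0,0,0,1]]
  ]
}}

```text
time_s: 46.12
eef_pos: [0.4945, 0.0761, 0.3318]
eef_rot: [[0.993, 0.117, 0.0], [0.117, -0.993, 0.0], [0.0, -0.0, -1.0]]
wrist_force: [-0.7, 1.0, -1.6]
finger_gap: 0.0588
finger_force: 20.0
```

Emit:
{"fn": "drive_tool", "kwargs": {
  "moves": [
    [[0,-0.9,0,0,0.83,0,1],[0,-0.9,0,0,0.83,0,1],[0,0,0,0,0.83,0,1],[0,0,0,0,0.83,0,1],[0,0,0,0,0.84,0,1]]
  ]
}}

```text
time_s: 46.75
eef_pos: [0.4885, 0.1197, 0.3318]
eef_rot: [[0.871, 0.116, 0.478], [0.102, -0.993, 0.056], [0.481, -0.0, -0.877]]
wrist_force: [1.2, -0.5, -2.3]
finger_gap: 0.0589
finger_force: 20.0
```

```bash
python3 peg.py 1 .1765 .09
```

```text
pos [0.4885 0.1197 0.3318] goal [0.5494 0.1231 0.3271] gap 0.05894623105386794 [ 1.1992 -0.4752 -2.3152] 46.75
shift units [2.0407 0.1521 1.3351] turn units [ 0.0003 -0.0136 -0.0068]
```

Emit:
{"fn": "drive_tool", "kwargs": {
  "moves": [
    [[0.7,0.05,0,0,0,0,1],[0.7,0.05,0,0,0,0,1],[0.64,0.05,0,0,0,0,1],[0,0,0.67,0,0,0,1],[0,0,0.66,0,0,0,1]]
  ]
}}

```text
time_s: 47.38
eef_pos: [0.5497, 0.1231, 0.3268]
eef_rot: [[0.872, 0.116, 0.476], [0.102, -0.993, 0.055], [0.479, 0.0, -0.878]]
wrist_force: [0.5, -0.0, -1.4]
finger_gap: 0.0589
finger_force: 20.0
```

Emit:
{"fn": "drive_tool", "kwargs": {
  "moves": [
    [[0,0,0,0,0,0,1],[0,0,0.7,0,0,0,1],[0,0,0.7,0,0,0,1],[0,0,0.7,0,0,0,1],[0,0,0.7,0,0,0,1]]
  ]
}}

```text
time_s: 48.0
eef_pos: [0.583, 0.1273, 0.2658]
eef_rot: [[0.872, 0.117, 0.476], [0.102, -0.993, 0.056], [0.479, -0.0, -0.878]]
wrist_force: [0.5, -0.3, -2.4]
finger_gap: 0.0592
finger_force: 20.0
```

Emit:
{"fn": "drive_tool", "kwargs": {
  "moves": [
    [[0,0,0.5,0,0,0,1],[0,0,0.1,0,0,0,1],[0,0,0,0,0,0,1]]
  ]
}}

```text
time_s: 48.38
eef_pos: [0.59, 0.1282, 0.2527]
eef_rot: [[0.872, 0.117, 0.476], [0.103, -0.993, 0.056], [0.479, -0.0, -0.878]]
wrist_force: [-0.6, -0.4, -1.5]
finger_gap: 0.0592
finger_force: 20.0
```

Emit:
{"fn": "drive_tool", "kwargs": {
  "moves": [
    [[0,0,0.1,0,0,0,1],[0,0,0,0,0,0,1]]
  ]
}}

```text
time_s: 48.62
eef_pos: [0.5912, 0.1282, 0.2504]
eef_rot: [[0.872, 0.117, 0.476], [0.102, -0.993, 0.056], [0.479, -0.0, -0.878]]
wrist_force: [0.3, -0.1, -1.3]
finger_gap: 0.0592
finger_force: 20.0
```

```bash
python3 peg.py 1 .1765 0
```

```text
pos [0.5912 0.1282 0.2504] goal [0.5922 0.1281 0.2481] gap 0.059179595028854046 [ 0.3052 -0.143  -1.3164] 48.625
shift units [-0.0114  0.0093  0.0995] turn units [ 0.0025  0.0036 -0.005 ]
```

Emit:
{"fn": "drive_tool", "kwargs": {
  "moves": [
    [[0,0,0.1,0,0,0,1],[0,0,0,0,0,0,1]]
  ]
}}

```text
time_s: 48.88
eef_pos: [0.5924, 0.1284, 0.2479]
eef_rot: [[0.872, 0.117, 0.475], [0.102, -0.993, 0.056], [0.479, 0.0, -0.878]]
wrist_force: [0.0, -0.1, -1.7]
finger_gap: 0.0586
finger_force: 20.0
```

Emit:
{"fn": "drive_tool", "kwargs": {
  "moves": [
    [[0,0,0.06,0,0,0,1],[0,0,0,0,0,0,1]]
  ]
}}

```text
time_s: 49.12
eef_pos: [0.5932, 0.1285, 0.2466]
eef_rot: [[0.872, 0.117, 0.475], [0.102, -0.993, 0.056], [0.479, 0.0, -0.878]]
wrist_force: [0.4, -0.2, -1.9]
finger_gap: 0.0592
finger_force: 20.0
```

Emit:
{"fn": "drive_tool", "kwargs": {
  "moves": [
    [[0,0,0.06,0,0,0,1],[0,0,0,0,0,0,1]]
  ]
}}

```text
time_s: 49.38
eef_pos: [0.5941, 0.1286, 0.2462]
eef_rot: [[0.871, 0.117, 0.477], [0.102, -0.993, 0.056], [0.48, 0.0, -0.877]]
wrist_force: [-5.0, -0.9, 5.8]
finger_gap: 0.0588
finger_force: 20.1
```

Emit:
{"fn": "drive_tool", "kwargs": {
  "moves": [
    [[0,0,0.02,0,0,0,1],[0,0,0,0,0,0,-0.7],[0,0,0,0,0,0,-0.7],[0,0,0,0,0,0,-0.7],[0,0,-0.5,0,0,0,-0.7]]
  ]
}}

```text
time_s: 50.0
eef_pos: [0.5878, 0.1279, 0.2554]
eef_rot: [[0.873, 0.117, 0.474], [0.103, -0.993, 0.055], [0.477, 0.0, -0.879]]
wrist_force: [0.0, 0.6, 0.0]
finger_gap: 0.0743
finger_force: 0.0
```

Emit:
{"fn": "drive_tool", "kwargs": {
  "moves": [
    [[0,0,-0.8,0,0,0,-0.7],[0,0,-0.9,0,0,0,-0.7],[0,0,-0.9,0,0,0,-0.7],[0,0,-0.9,0,0,0,-0.7],[0,0,0,0,-0.83,0,-0.7]]
  ]
}}

```text
time_s: 50.62
eef_pos: [0.5453, 0.1234, 0.3349]
eef_rot: [[0.915, 0.118, 0.387], [0.109, -0.993, 0.045], [0.389, 0.001, -0.921]]
wrist_force: [0.9, -0.7, -1.0]
finger_gap: 0.0747
finger_force: 0.0
```

Emit:
{"fn": "drive_tool", "kwargs": {
  "moves": [
    [[-0.5,0.5,0,0,-0.83,0,-0.7],[-0.5,0.5,0,0,-0.83,0,-0.7],[-0.5,0.5,0,0,-0.83,0,-0.7],[-0.5,0.5,0,0,-0.83,0,-0.7],[0,0,0,0,0,0,-0.7]]
  ]
}}

```text
time_s: 51.25
eef_pos: [0.5044, 0.0669, 0.3206]
eef_rot: [[0.993, 0.115, 0.001], [0.115, -0.993, 0.0], [0.001, -0.0, -1.0]]
wrist_force: [0.6, -0.2, -0.5]
finger_gap: 0.0746
finger_force: 0.0
```

```bash
python3 - <<'E'
from h import *
p,d=ctrl.capture("scene"); cv2.imwrite("pics/end.png",cv2.convertScaleAbs(cv2.resize(p[130:340,140:440],None,fx=2.6,fy=2.6,interpolation=cv2.INTER_CUBIC),alpha=1.6))
t,d=ctrl.capture("top"); cv2.imwrite("pics/endtop.png",cv2.convertScaleAbs(cv2.resize(t[70:310,95:455],None,fx=2.2,fy=2.2),alpha=1.7))
W=cloud("top",d)
for b in blobs(W,.068,.1,box=(100,150,450,240)): print(b[0],b[1],b[2],b[3],b[4])
g=cv2.cvtColor(t,cv2.COLOR_BGR2HSV); k=((g[...,0]<18)&(g[...,1]>90)&(np.nan_to_num(W[...,2])>.07)&(np.nan_to_num(W[...,2])<.1)).astype(np.uint8)
k[:150]=0;k[240:]=0; k=cv2.erode(k,np.ones((3,3)))
n,l,s,c=cv2.connectedComponentsWithStats(k)
for i in range(1,n):
    if s[i,4]>50: print("lid",c[i],s[i,4],ray("top",*c[i],.083))
E
```

```text
[417. 187.] 956 [ 0.5156 -0.358   0.0821] [ 0.5167 -0.3591] 0.06127988547086716
[155. 212.] 489 [0.4331 0.3042 0.0838] [0.4335 0.3057] 0.031428262591362
lid [416.6016 187.1631] 748 [ 0.5158 -0.3576  0.083 ]
lid [154.7781 211.8642] 383 [0.4328 0.3049 0.083 ]
```

View pics/end.png

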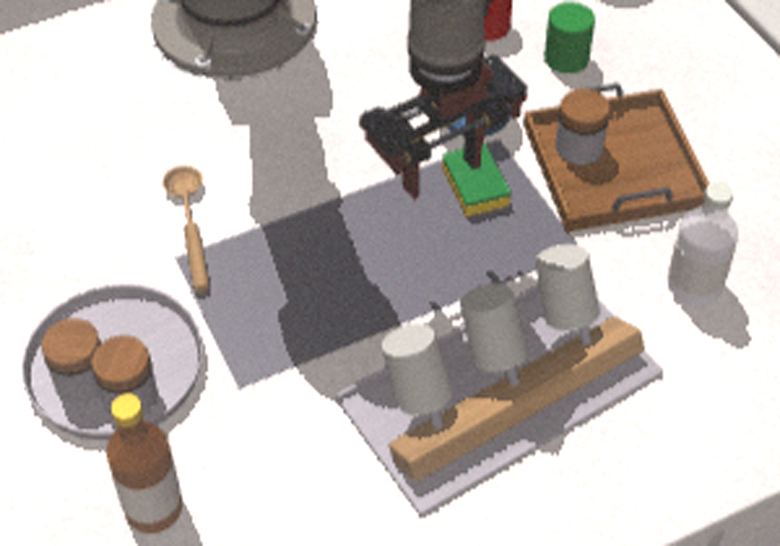

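View pics/endtop.png

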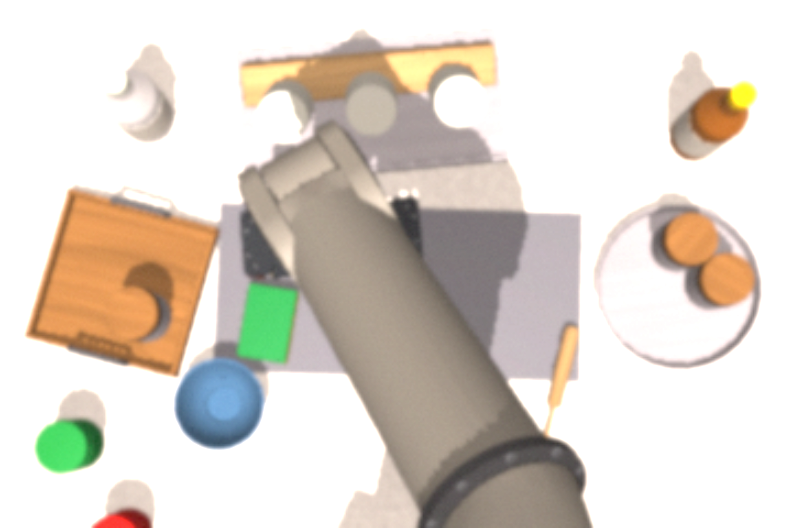

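All three cups hang home on their own pegs. Both tin jars are upright and well inside at crop (691,238) and (728,279), the tray jar is upright at crop (130,312), and the bystanders haven't moved. Handing in.

```bash
python3 -c "
from station import ctrl
print(ctrl.job_done())"
```

```text
the job is handed in; nothing more can be done
None
```

I handed the job in at about 51 s on the robot's clock: the heavy jar (about 0.41 kg) is in the tray, the light jar (about 0.2 kg) and the near-half jar (about 0.3 kg) are in the tin, and all three cups hang on their own pegs; the hand-in returned no verdict.

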